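Rack the steel offcuts and latch the sliding gate

ROBOT

A 7-joint arm with a two-finger parallel gripper is mounted at the origin on the work surface. World frame = base frame: x ahead of the robot, y to its left, z up, the work surface at z = 0. Lengths are in mm, angles in rad, forces in N, time in s.
With the tool pointing down it reaches from about 400 to 875 mm from the base axis. Payload 4.4 kg.
Tool frame: the origin (TCP) lies at the very end of the fingers, on their centre line; the grasp point (between the pads) lies 19 mm behind it; z points along the fingers, x is the direction in which the jaws open and shut, and the axes are right-handed (so a half turn about z gives the same grasp; the last joint's range is limited). The gripper opens to 85 mm and grips with 20 to 120 N. Pads are 22 mm wide; open, the fingers measure 114 mm over their backs; the gripper's body (76 mm by 85 mm) begins 54 mm behind the grasp point. The pads swing forward as they close: fully open they stand 13 mm farther back than shut.
Start: joints at [-1.283, 0.628, 0.038, 1.517, -0.027, 0.996, -0.02], TCP at [225.179, 609.764, 210.513] pointing down, gripper open.
Joint ranges: [-3.06, 3.06], [-0.37, 2.12], [-1.25, 1.32], [0.18, 2.47], [-1.1, 4.24], [0.23, 1.98], [-2.94, 2.94]. Speed limits (rad/s): [2.57, 2.57, 3.14, 3.14, 3.14, 3.14, 3.14].

INTERFACE

Orientations are given as [roll, pitch, yaw] about the fixed x, y, z axes, in that order (R = Rz(yaw) Ry(pitch) Rx(roll)).
In Python, from cell import * gives the robot as it stands. The module is installed in compiled form; this text tells all that it offers.
- The arm moves only by the tool play_rows, never from a script. Its argument "targets" is a list of rows, each an object with "slide": the shift along the tool's x, y, z in mm, a list of three; "turn": the turn, a rotation vector about the tool's x, y, z in degrees, a list of three; "hand": the finger opening in mm, from 0 to 85.4. A call has 1 to 5 rows; each row shifts and turns the commanded pose from where the row before left it, along the tool's axes as they then stand; what a row does not reach is not made up. A row lasts 1/8 s, in which the tool goes at most 62.5 mm and 10.7 degrees, less where a joint would pass 70% of its speed; a pose out of reach is approached as far as the arm can. A call is refused whole if a number of a shift passes 62.5 or a number of a turn 10.7, either way. A call with a gripper value outside its range is refused whole. The fingers move at their own pace and stop on an object; the grip force is fixed at half the most. Time passes only in rows, so rows that do not move let the fingers close. It gives the time, the measured TCP pose, the force and the opening at its end, in the units of the state.
- read_state(): the state, without advancing time (a new reading comes with each control period).
- get_image(name): name is "side" or "top"; returns (picture, depth): 480x640x3 uint8, blue, green, red; 480x640 float32, mm along the optical axis (not along the pixel's ray), 0 where there is no reading.
- calibration(name): a dict with "K" (3x3 intrinsics, pixels), "R" (3x3) and "t" (3): a world point X has camera coordinates R X + t. Camera axes: x right, y down, z forward; pixel columns grow to the right and rows downward; lengths in mm; the calibration is good to about 2 mm. A picture is of the moment at which its call begins. calibration takes no time and is no camera call.
- finish_job(): hands the job in, once; it reports no verdict.
The state is a dict: "clock": time; "qpos": joint angles; "qd": joint speeds; "tau": joint torques, N m; "eef_pos": TCP position; "tool_rot": TCP orientation; "force": force on the tool from outside, world axes, zero at the start; "torque": the same for the moment, N m; "width": finger opening in mm.
Only numpy, scipy, OpenCV 4.12 (cv2) and the standard library are available. Lean on these libraries where they do the work, as an engineer would, in place of code of your own. Each camera call takes 0.05 s, during which the arm holds its last target.

TASK

Put the loose steel box-section offcuts away in the bench stock rack: lift the gravity latch bar out of its keeper and slide the gate all the way open, slide every offcut lengthwise under the overhanging strip, one to a lane, right home against the back stop, then close the gate, lifting the latch bar over its keeper and letting it drop into the notch. Leave the can, the mug and the wrench where they are.

Things in the scene. Friction and masses are not known exactly. Their poses are not given: they have to be found in the camera images.
- rack: low wooden stock rack fixed to the bench. Origin: middle of the mouth's front edge, at bench level; x points into the lanes, away from the robot, y left along the mouth, z up. Base plate 6 mm thick, from 47 mm in front of the mouth. Four lanes 47 mm wide between 6 mm dividers (top z = 54 mm) that start at x = 0; back stop at x = 152 mm, so an offcut pushed home ends about flush with the mouth.
- lane1 (a point): mouth of lane 1 (1 = rightmost, rack y = -79.5 mm; 4 = leftmost): middle of its front edge, on the base plate's top; x axis points into the lane
- lane2 (a point): mouth of lane 2 (1 = rightmost, rack y = -26.5 mm; 4 = leftmost): middle of its front edge, on the base plate's top; x axis points into the lane
- lane3 (a point): mouth of lane 3 (1 = rightmost, rack y = 26.5 mm; 4 = leftmost): middle of its front edge, on the base plate's top; x axis points into the lane
- lane4 (a point): mouth of lane 4 (1 = rightmost, rack y = 79.5 mm; 4 = leftmost): middle of its front edge, on the base plate's top; x axis points into the lane
- strip (a point): middle of the lower front edge of the dark steel hold-down strip that roofs all four lanes: from rack x = 25 to 85 mm, underside z = 54 mm, top z = 60 mm. Behind it the lanes are open above.
- keeper (a point): keeper: dark steel block in front of the rack's right (-y) end, 16 mm thick in x. Two lips, each 10 mm thick in y, tops at z = 60 mm, with a notch 24 mm wide in y between them, floor at z = 34 mm. This point: middle of the notch, level with the lip tops.
- gate (a joint): aluminium gate, a panel 220 mm long, 8 mm thick, 61 mm high, in front of the mouth (rack x = -20 to -12 mm), sliding along rack y: 0 = shut, covering all lanes; 0.30 m = fully open, to rack +y, in front of a wooden guide. About 1.2 N friction, stays where left. Moved by the latch bar it carries. It cannot pass an offcut sticking out of the mouth by more than 12 mm.
- latch (a joint): steel gravity latch bar on the gate: 0 = level, grows (rad, to 0.6) as its free end is lifted; falls by its own weight (0.18 kg). A nose under its end, 108 mm from the pivot, 14 mm wide in y, hangs to z = 44 mm. Gate shut, it sits in the notch; lift it about 0.25 rad to clear the lip (needs 0.15) before sliding the gate. Reads 0 dropped in the notch or clear of the keeper, about 0.15 on a lip.
- pivot (a point): the latch bar's pivot on the gate's front, z = 73 mm, hinge axis along rack x; it moves with the gate. The bar, 10 mm thick in x and 14 mm high, runs 115 mm from it to rack -y.
- tab (a point): grip of the latch bar: an upright steel tab on its free end above the nose, 10 mm thick (rack x), 24 mm wide (rack y), z = 80 to 118 mm when level. This point: on the tab, z = 101 mm, 108 mm from the pivot and 28 mm above the bar's middle line. Pinched across its thickness from above, it turns between the pads as the bar tilts.
- tube1_center (a point): a loose offcut of bare steel box section, square, 150 mm long and 35 x 35 mm across, about 0.3 kg, with dark open ends; all offcuts are alike and there are 2 to 4 of them on the bench. This point is its very centre; its x axis runs along its length. None if absent.
- tube2_center (a point): a loose offcut of bare steel box section, square, 150 mm long and 35 x 35 mm across, about 0.3 kg, with dark open ends; all offcuts are alike and there are 2 to 4 of them on the bench. This point is its very centre; its x axis runs along its length. None if absent.
- tube3_center (a point): a loose offcut of bare steel box section, square, 150 mm long and 35 x 35 mm across, about 0.3 kg, with dark open ends; all offcuts are alike and there are 2 to 4 of them on the bench. This point is its very centre; its x axis runs along its length. None if absent.
- tube4_center (a point): a loose offcut of bare steel box section, square, 150 mm long and 35 x 35 mm across, about 0.3 kg, with dark open ends; all offcuts are alike and there are 2 to 4 of them on the bench. This point is its very centre; its x axis runs along its length. None if absent.
- can: grey can, 66 mm across, 115 mm high, bystander; origin at the centre of its underside
- mug: white mug, 80 mm across, 90 mm high, bystander; origin at the centre of its underside
- wrench: steel wrench, 160 mm long, lying on the bench, bystander; origin on the bench below its middle
Mind the look-alikes: they are no part of the job. Leave any blue or turquoise look-alike of the part that bears tube1_center alone. What is shaped like the part that bears tube4_center but purple or yellow is not meant.

How it is judged (in metres and radians):
On the way, in this order (a step that is already met when the one before it is completed fails the run):
1. the gate has been unlatched and slid fully open (at least 270 mm) (value of joint gate above 0.27 m), for 0.2 s.
2. with the gate open, every offcut lies home in a lane (within about 15 mm of the back stop) (value of joint gate above 0.2 m and x of tube1_center in the frame of rack between 0.06 and 0.085 m and y of tube1_center in the frame of rack between -0.095 and 0.095 m and z of each of tube1_center, tube2_center, tube3_center, tube4_center in the frame of rack below 0.03 m and angle between the x axis of each of tube1_center, tube2_center, tube3_center, tube4_center and the x axis of rack, either way round below 0.2 rad and x of tube2_center in the frame of rack between 0.06 and 0.085 m and y of tube2_center in the frame of rack between -0.095 and 0.095 m and x of tube3_center in the frame of rack between 0.06 and 0.085 m and y of tube3_center in the frame of rack between -0.095 and 0.095 m and x of tube4_center in the frame of rack between 0.06 and 0.085 m and y of tube4_center in the frame of rack between -0.095 and 0.095 m), for 0.2 s.
At the end, for the whole second after the job is handed in: every offcut lies on the rack's base in a lane, within about 15 mm of the back stop; the gate is shut (within 10 mm) with the latch bar dropped level into the keeper's notch (within 0.05 rad); all at rest (value of joint gate below 0.01 m and value of joint latch below 0.05 rad and velocity of joint latch below 0.05 rad/s and x of tube1_center in the frame of rack between 0.06 and 0.085 m and y of tube1_center in the frame of rack between -0.095 and 0.095 m and z of each of tube1_center, tube2_center, tube3_center, tube4_center in the frame of rack below 0.03 m and angle between the x axis of each of tube1_center, tube2_center, tube3_center, tube4_center and the x axis of rack, either way round below 0.2 rad and x of tube2_center in the frame of rack between 0.06 and 0.085 m and y of tube2_center in the frame of rack between -0.095 and 0.095 m and x of tube3_center in the frame of rack between 0.06 and 0.085 m and y of tube3_center in the frame of rack between -0.095 and 0.095 m and x of tube4_center in the frame of rack between 0.06 and 0.085 m and y of tube4_center in the frame of rack between -0.095 and 0.095 m and linear speed of each of tube1, tube2, tube3, tube4 below 0.02 m/s); the robot touches nothing.
It fails at once if the can is moved by more than 30 mm (distance of can from where it was at the start of the episode above 0.03 m).
It fails at once if the mug is moved by more than 30 mm (distance of mug from where it was at the start of the episode above 0.03 m).
It fails at once if the wrench is moved by more than 30 mm (distance of wrench from where it was at the start of the episode above 0.03 m).
It fails at once if the can is tipped over (angle between can's own z axis and vertical above 0.5 rad).
It fails at once if the mug is tipped over (angle between mug's own z axis and vertical above 0.5 rad).
Of tube1, tube2, tube3, tube4 only 2 to 4 are there at a start; the rules pass over those that are not, and their reading is None.
At some moment in a run one of tube1, tube2, tube3, tube4 may be knocked a few centimetres aside while the robot is not near it.
Once in a run the grip may slacken for a moment while it holds something.
It also fails if it takes over 210 s, if anything falls off the work surface, if the arm or the gripper's body presses on something with over 40 N, if the wrist force passes 120 N, or if a joint passes its speed limit or range.

## Working session

There is one attempt and no reset: what is moved stays moved. The work goes in short steps, Python scripts to look and compute and a tool call to move; the robot and the scene stay as the last step left them, time stands still between calls to the robot, and variables do not carry over. Pictures are saved under pics/ and viewed, and the job is handed in when it is done.

Besides the shell and the picture viewer there is one more tool, called after "Call:" by a JSON object that holds its "fn" and its "kwargs". play_rows: Moves the arm, as the interface text tells. Its arguments: {"type":"object","properties":{"targets":{"type":"array"}},"required":["targets"]}

```bash
mkdir -p pics; cat > h.py <<'E'
from cell import *
import numpy as np, cv2
def grab(n,tag):
    im,d=get_image(n); cv2.imwrite(f'pics/{tag}.png',im); np.save(f'pics/{tag}.npy',d); return im,d
def w(n,u,v,d):
    c=calibration(n);K,R,t=[np.array(c[k]) for k in('K','R','t')]
    p=np.linalg.inv(K)@np.array([u,v,1.])*d
    return R.T@(p-t.ravel())
def wd(n,u,v,D,r=1):
    a=D[v-r:v+r+1,u-r:u+r+1];a=a[a>0]
    return w(n,u,v,np.median(a))
def wz(n,u,v,z):
    c=calibration(n);K,R,t=[np.array(c[k]) for k in('K','R','t')]
    o=-R.T@t.ravel(); r=R.T@np.linalg.inv(K)@np.array([u,v,1.])
    return o+r*(z-o[2])/r[2]
def proj(n,X):
    c=calibration(n);K,R,t=[np.array(c[k]) for k in('K','R','t')]
    p=K@(R@np.array(X,float)+t.ravel()); return p[:2]/p[2]
E
python3 - <<'E'
from h import *
print(read_state())
for n in('top','side'):
    grab(n,n+'0'); print(calibration(n))
E
```

```text
{'clock': 0.0, 'qpos': array([-1.28278586,  0.62936322,  0.0384234 ,  1.51836992, -0.02702316,
        0.99624921, -0.02000619]), 'qd': array([-2.56660431e-04, -1.99465426e-03,  9.13001888e-04,  1.65724565e-05,
        4.56023254e-04,  1.27390568e-03, -4.95807971e-04]), 'tau': array([ 1.33735241e-03, -5.63398790e+01,  1.22744501e+00, -1.93454701e+01,
        1.12884268e-02,  1.00147512e-02, -2.12656670e-05]), 'eef_pos': array([224.93927062, 609.14466445, 209.57706254]), 'tool_rot': array([-3.14158771e+00,  1.87259572e-03,  1.21698203e+00]), 'force': array([0.43361176, 0.16114146, 0.42022178]), 'torque': array([-0.00539155, -0.02386615, -0.03629931]), 'width': 85.46861396154952}
{'K': array([[613.55720731,   0.        , 324.72913179],
       [  0.        , 613.55720731, 250.42723234],
       [  0.        ,   0.        ,   1.        ]]), 'R': array([[ 0.03020418, -0.99954259, -0.00152279],
       [-0.99873044, -0.03011812, -0.04037839],
       [ 0.04031406,  0.00274046, -0.9991833 ]]), 't': array([-145.39475472,  496.77735952, 1899.99936407])}
{'K': array([[476.10122339,   0.        , 316.84281118],
       [  0.        , 476.10122339, 242.93519177],
       [  0.        ,   0.        ,   1.        ]]), 'R': array([[-0.98522227,  0.17104177, -0.00904334],
       [ 0.1145765 ,  0.61888951, -0.77707657],
       [-0.12731573, -0.7666293 , -0.6293411 ]]), 't': array([ 520.02981901,   97.59664908, 1234.40769708])}
```

View pics/top0.png

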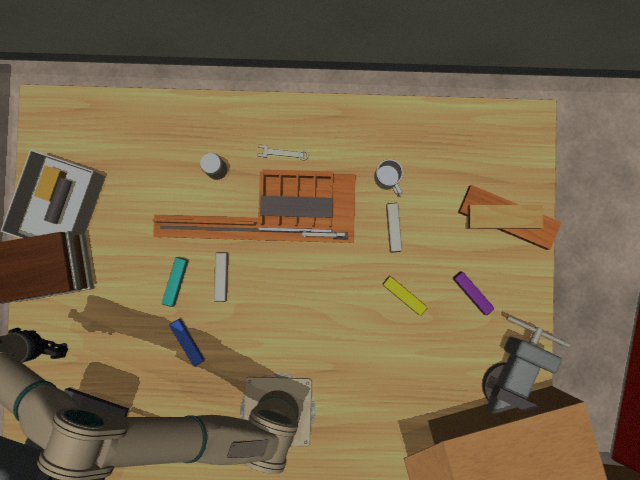

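View pics/side0.png

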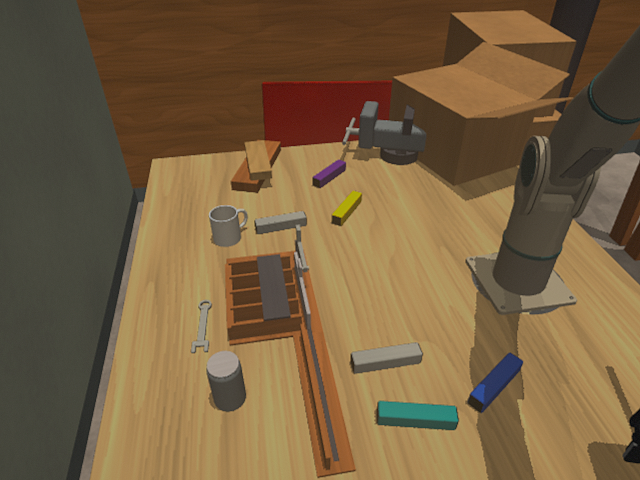

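Two grey offcuts are visible, at top (221,277) and (394,228). The rack mouth is around (300,230), and the tab is near (340,236). I'll enlarge and measure.

```bash
python3 - <<'E'
import cv2
t=cv2.imread('pics/top0.png');s=cv2.imread('pics/side0.png')
cv2.imwrite('pics/c1.png',cv2.resize(t[155:305,205:405],None,fx=4,fy=4,interpolation=cv2.INTER_CUBIC))
cv2.imwrite('pics/c2.png',cv2.resize(s[200:350,215:415],None,fx=4,fy=4,interpolation=cv2.INTER_CUBIC))
E
```

```text
(no output)
```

View pics/c1.png

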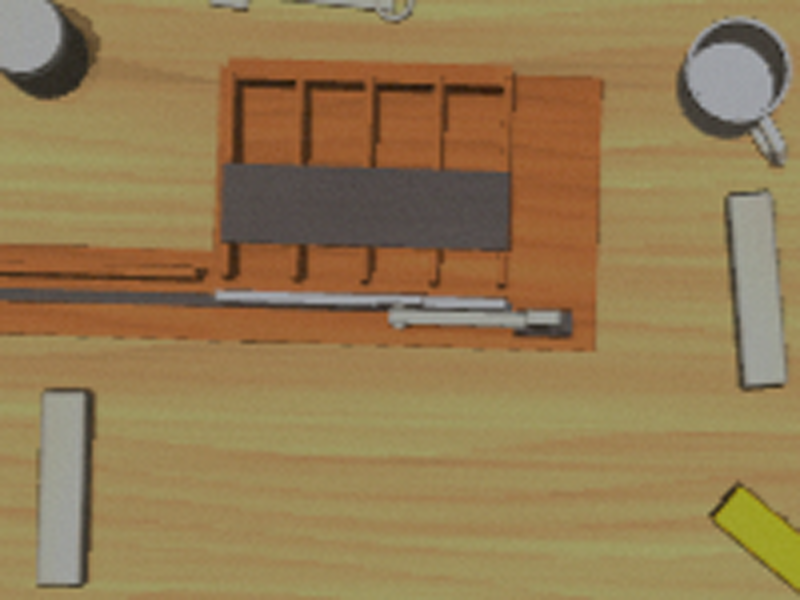

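View pics/c2.png

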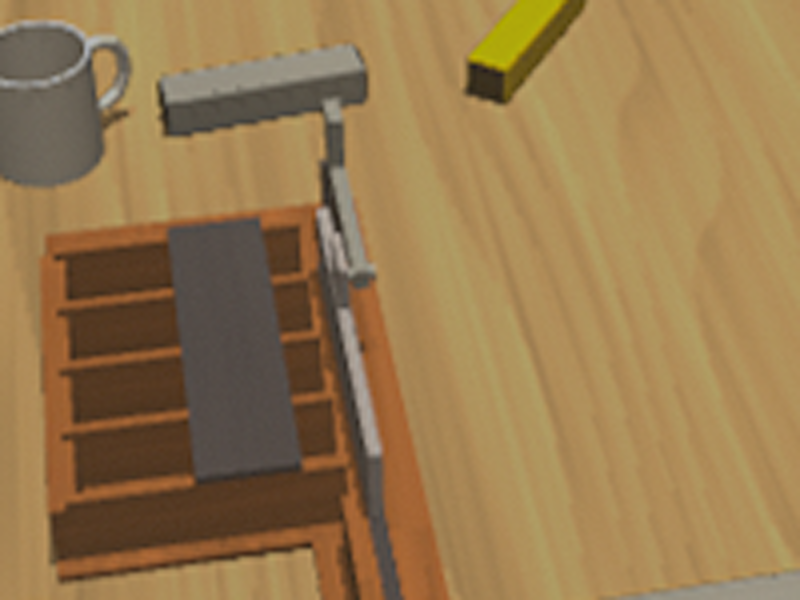

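```bash
python3 - <<'E'
from h import *
D=np.load('pics/top0.npy')
def c(a,b): return 205+(a+.5)/4-.5,155+(b+.5)/4-.5
for nm,a,b,z in [('stripBL',223,165,60),('stripBR',511,172,60),('stripFL',217,241,60),('stripFR',509,249,60),('div1',502,286,54),('divL',231,277,54),('gateL',216,294,61),('gateR',506,302,61),('tabL',527,318,118),('tabR',562,318,118),
 ('t1a',43,391,35),('t1b',89,391,35),('t1c',38,584,35),('t1d',85,584,35),('t2a',727,195,35),('t2b',772,192,35),('t2c',741,389,35),('t2d',785,385,35)]:
    u,v=c(a,b); p=wz('top',u,v,z); iu,iv=int(round(u)),int(round(v)); q=D[iv,iu]; print(nm,p.round(1), (wd('top',iu,iv,D,0).round(1) if q>0 else q))
for a,b in[(65,490),(755,290),(545,318),(365,205)]:
    u,v=c(a,b);print(wd('top',int(u),int(v),D))
c0=wz('top',212,163,115);print('can',c0);print('mug',wz('top',389,175,90))
E
```

```text
stripBL [659.1  70.3  60. ] [665.6  77.5   4.9]
stripBR [ 660.3 -148.9   60. ] [ 666.1 -148.1    4.5]
stripFL [601.   72.8  60. ] [604.6  77.2  17.4]
stripFR [ 601.5 -149.1   60. ] [ 605.6 -149.8   14. ]
div1 [ 573.7 -144.6   54. ] [ 575.9 -144.4   31.6]
divL [574.4  61.9  54. ] [575.4  65.   35.6]
gateL [560.5  72.1  61. ] [560.7  70.6  63.8]
gateR [ 561.1 -148.    61. ] [ 566. -148.    0.]
tabL [ 545.5 -163.4  118. ] [ 548.  -162.8   87.1]
tabR [ 546.3 -189.1  118. ] [ 550.7 -190.5   58.4]
t1a [483.8 205.2  35. ] [486.  212.7   0.6]
t1b [484.9 169.9  35. ] [487.3 175.7  -2.9]
t1c [335.9 203.5  35. ] [333.1 210.3  -0.8]
t1d [337.  167.6  35. ] [333.8 174.1  -8.5]
t2a [ 650.7 -315.9   35. ] [ 655.9 -317.9    1.5]
t2b [ 654.  -350.5   35. ] [ 657.1 -355.6    0.7]
t2c [ 501.5 -330.5   35. ] [ 502.5 -334.3    2.8]
t2d [ 505.6 -364.2   35. ] [ 506.6 -368.4    3.5]
[408.72112305 187.88170645  37.01362616]
[ 578.17166927 -337.91507931   37.16664079]
[ 546.2434353  -174.04788723  117.92527224]
[634.43299454 -35.91811042  59.39515083]
can [745.46272308 210.6461753  115.        ]
mug [ 729.62358036 -316.2365009    90.        ]
```

Call:
{"fn": "play_rows", "kwargs": {"targets": [{"slide": [0,0,0],"turn": [0,0,10],"hand": 85},{"slide": [0,0,0],"turn": [0,0,10],"hand": 85},{"slide": [0,0,0],"turn": [0,0,10],"hand": 85},{"slide": [0,0,0],"turn": [0,0,10],"hand": 60},{"slide": [0,0,0],"turn": [0,0,10],"hand": 60}]}}

```text
clock: 0.72
eef_pos: [225.0, 609.4, 210.0]
tool_rot: [3.141, 0.001, 0.339]
force: [0.2, 0.3, 0.2]
width: 60.2
```

Call:
{"fn": "play_rows", "kwargs": {"targets": [{"slide": [0,0,0],"turn": [0,0,10],"hand": 60},{"slide": [0,0,0],"turn": [0,0,9.7],"hand": 60},{"slide": [30,40,0],"turn": [0,0,0],"hand": 60},{"slide": [30,50,0],"turn": [0,0,0],"hand": 60},{"slide": [0,0,0],"turn": [0,0,0],"hand": 60}]}}

```text
clock: 1.35
eef_pos: [289.2, 514.6, 210.7]
tool_rot: [3.138, -0.001, -0.008]
force: [0.2, 0.7, 0.8]
width: 59.8
```

Call:
{"fn": "play_rows", "kwargs": {"targets": [{"slide": [22,56,0],"turn": [0,0,0],"hand": 60},{"slide": [22,56,0],"turn": [0,0,0],"hand": 60},{"slide": [22,56,0],"turn": [0,0,0],"hand": 60},{"slide": [22,56,0],"turn": [0,0,0],"hand": 60},{"slide": [22,56,0],"turn": [0,0,0],"hand": 60}]}}

```text
clock: 1.98
eef_pos: [395.8, 238.9, 210.5]
tool_rot: [-3.141, -0.0, 0.002]
force: [0.9, 0.2, -0.6]
width: 59.6
```

Call:
{"fn": "play_rows", "kwargs": {"targets": [{"slide": [22,56,0],"turn": [0,0,0],"hand": 60},{"slide": [22,56,0],"turn": [0,0,0],"hand": 60},{"slide": [22,56,0],"turn": [0,0,0],"hand": 60},{"slide": [22,56,0],"turn": [0,0,0],"hand": 60},{"slide": [0,0,0],"turn": [0,0,0],"hand": 50}]}}

```text
clock: 2.6
eef_pos: [485.1, 10.6, 210.8]
tool_rot: [3.139, -0.002, -0.009]
force: [-0.0, 0.4, -0.6]
width: 50.0
```

```bash
python3 - <<'E'
from h import *
s=read_state();print(s['qpos'].round(3),s['eef_pos'],s['tool_rot'])
grab('top','top1');grab('side','side1')
E
```

```text
[-0.385  0.421  0.424  1.974 -0.235  0.792  0.163] [485.13267764  10.60274878 210.75613786] [ 3.13917860e+00 -1.91901461e-03 -8.72796644e-03]
```

View pics/top1.png

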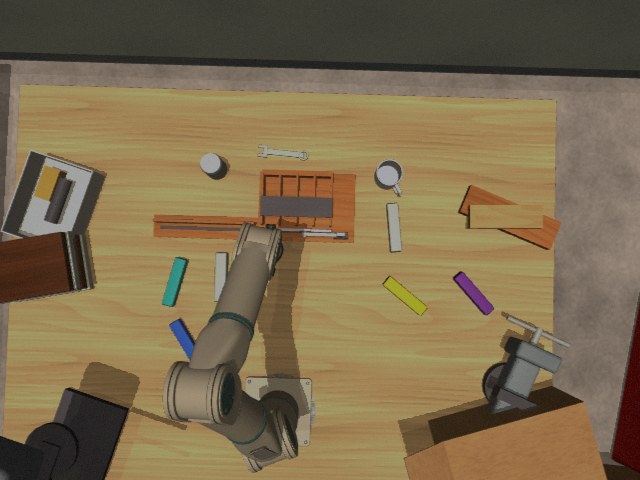

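View pics/side1.png

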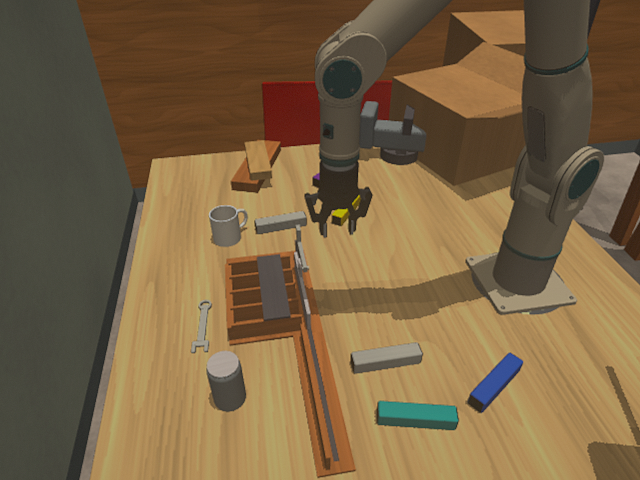

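Two offcuts confirmed. Next, move to above the tab.

Call:
{"fn": "play_rows", "kwargs": {"targets": [{"slide": [15,47,10],"turn": [0,0,0],"hand": 50},{"slide": [15,47,10],"turn": [0,0,0],"hand": 50},{"slide": [15,47,10],"turn": [0,0,0],"hand": 50},{"slide": [15,46,20],"turn": [0,0,0],"hand": 50},{"slide": [0,0,0],"turn": [0,0,0],"hand": 50}]}}

```text
clock: 3.32
eef_pos: [543.3, -172.9, 158.9]
tool_rot: [3.14, 0.002, -0.002]
force: [-1.8, 1.0, -0.4]
width: 50.0
```

Call:
{"fn": "play_rows", "kwargs": {"targets": [{"slide": [0,0,0],"turn": [0,0,0],"hand": 50}]}}

```text
clock: 3.45
eef_pos: [543.6, -168.2, 160.0]
tool_rot: [-3.14, 0.001, 0.003]
force: [-0.4, 0.9, -0.4]
width: 50.5
```

```bash
python3 - <<'E'
from h import *
s=read_state();print(s['qpos'].round(3),s['eef_pos'],s['tool_rot'])
grab('top','top2');im,_=grab('side','side2')
cv2.imwrite('pics/c3.png',cv2.resize(im[120:270,220:420],None,fx=4,fy=4,interpolation=cv2.INTER_CUBIC))
E
```

```text
[ 0.013  0.602  0.372  1.807 -0.296  0.789  0.539] [ 543.60976117 -168.2292835   160.04311536] [-3.13958172e+00  1.19266076e-03  3.38390606e-03]
```

View pics/c3.png

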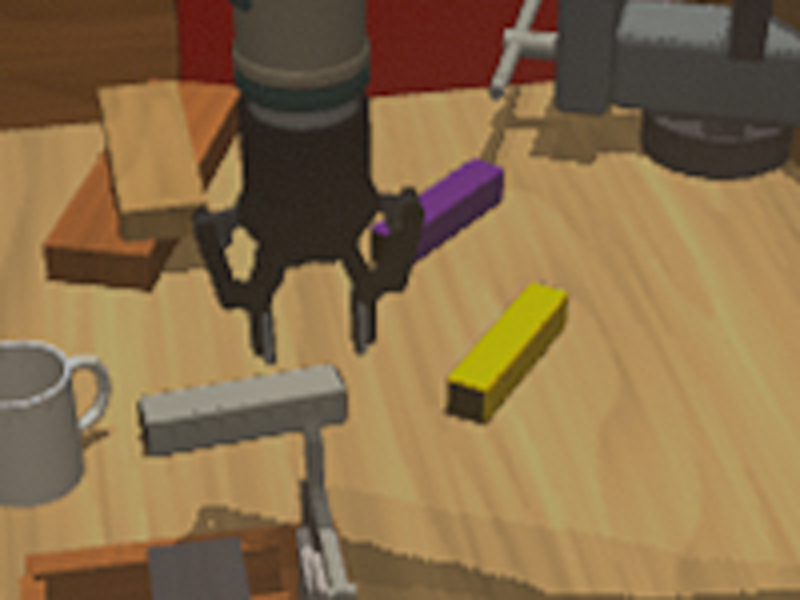

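Call:
{"fn": "play_rows", "kwargs": {"targets": [{"slide": [3,4,20],"turn": [0,0,0],"hand": 50},{"slide": [0,0,20],"turn": [0,0,0],"hand": 50},{"slide": [0,0,20],"turn": [0,0,0],"hand": 50},{"slide": [0,0,15],"turn": [0,0,0],"hand": 50},{"slide": [0,0,0],"turn": [0,0,0],"hand": 50}]}}

```text
clock: 4.18
eef_pos: [545.6, -174.4, 84.0]
tool_rot: [-3.141, 0.003, 0.001]
force: [-0.3, -0.1, -0.2]
width: 49.8
```

```bash
python3 - <<'E'
from h import *
s=read_state();print(s['eef_pos'],s['tool_rot'],s['force'])
im,_=grab('side','side3')
cv2.imwrite('pics/c4.png',cv2.resize(im[170:290,240:400],None,fx=5,fy=5,interpolation=cv2.INTER_CUBIC))
E
```

```text
[ 545.59467991 -174.3967672    84.0225548 ] [-3.14071226e+00  2.68893095e-03  9.58930873e-04] [-0.337966   -0.08355153 -0.19250424]
```

View pics/c4.png

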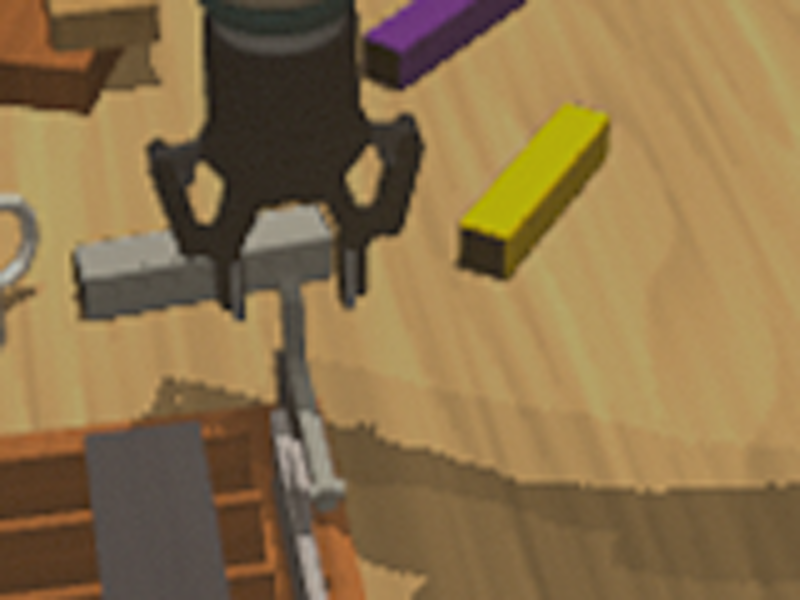

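The tab sits between the fingers. Closing.

Call:
{"fn": "play_rows", "kwargs": {"targets": [{"slide": [0,0,0],"turn": [0,0,0],"hand": 30},{"slide": [0,0,0],"turn": [0,0,0],"hand": 15},{"slide": [0,0,0],"turn": [0,0,0],"hand": 0},{"slide": [0,0,0],"turn": [0,0,0],"hand": 0},{"slide": [0,0,0],"turn": [0,0,0],"hand": 0}]}}

```text
clock: 4.85
eef_pos: [545.8, -175.3, 86.2]
tool_rot: [-3.141, 0.001, 0.0]
force: [-3.2, 0.3, 4.9]
width: 7.9
```

Call:
{"fn": "play_rows", "kwargs": {"targets": [{"slide": [0,-1.5,-6],"turn": [0,0,0],"hand": 0},{"slide": [0,-2,-7],"turn": [0,0,0],"hand": 0},{"slide": [0,-3,-7],"turn": [0,0,0],"hand": 0},{"slide": [0,-4,-8],"turn": [0,0,0],"hand": 0},{"slide": [0,0,0],"turn": [0,0,0],"hand": 0}]}}

```text
clock: 5.48
eef_pos: [545.7, -160.8, 113.1]
tool_rot: [-3.137, 0.003, 0.003]
force: [-0.4, 5.3, -9.7]
width: 8.0
```

```bash
python3 - <<'E'
from h import *
s=read_state();print(s['eef_pos'],s['tool_rot'],s['force'],s['width'])
im,_=grab('side','side4')
cv2.imwrite('pics/c5.png',cv2.resize(im[170:290,240:400],None,fx=5,fy=5,interpolation=cv2.INTER_CUBIC))
E
```

```text
[ 545.66817427 -160.77288792  113.06371912] [-3.13727892e+00  2.80811075e-03  3.03635307e-03] [-0.39626355  5.3399675  -9.72081233] 8.024662877259736
```

View pics/c5.png

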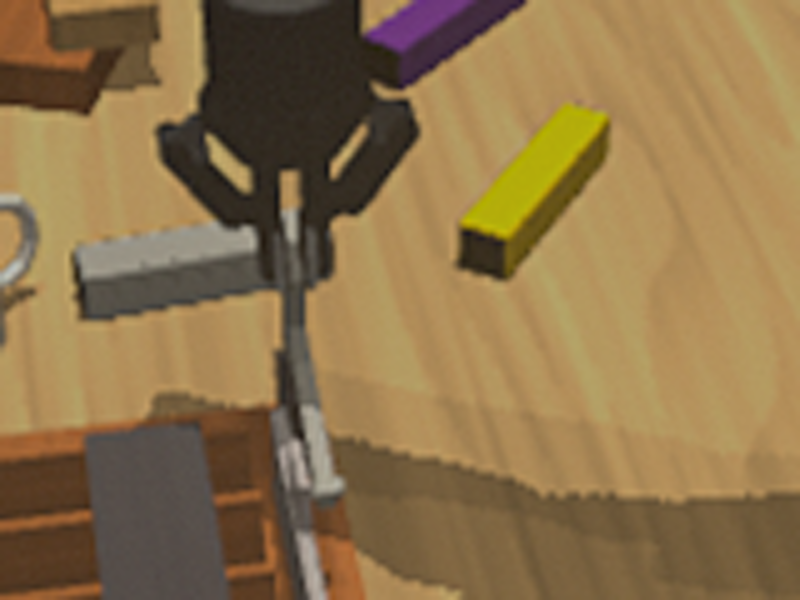

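Call:
{"fn": "play_rows", "kwargs": {"targets": [{"slide": [0,-12,0],"turn": [0,0,0],"hand": 0},{"slide": [0,-16,0],"turn": [0,0,0],"hand": 0},{"slide": [0,-16,0],"turn": [0,0,0],"hand": 0},{"slide": [0,-12,0],"turn": [0,0,0],"hand": 0},{"slide": [0,0,0],"turn": [0,0,0],"hand": 0}]}}

```text
clock: 6.15
eef_pos: [545.8, -105.8, 113.1]
tool_rot: [-3.139, 0.002, 0.003]
force: [-3.3, 1.5, -5.5]
width: 7.7
```

```bash
python3 - <<'E'
from h import *
s=read_state();print(s['eef_pos'],s['tool_rot'],s['force'],s['width'])
im,_=grab('side','side5')
cv2.imwrite('pics/c6.png',cv2.resize(im[170:320,220:420],None,fx=4,fy=4,interpolation=cv2.INTER_CUBIC))
E
```

```text
[ 545.83240977 -105.79705844  113.09364891] [-3.13935067e+00  1.97723876e-03  3.08667822e-03] [-3.26784512  1.45024788 -5.528011  ] 7.7258897086153295
```

View pics/c6.png

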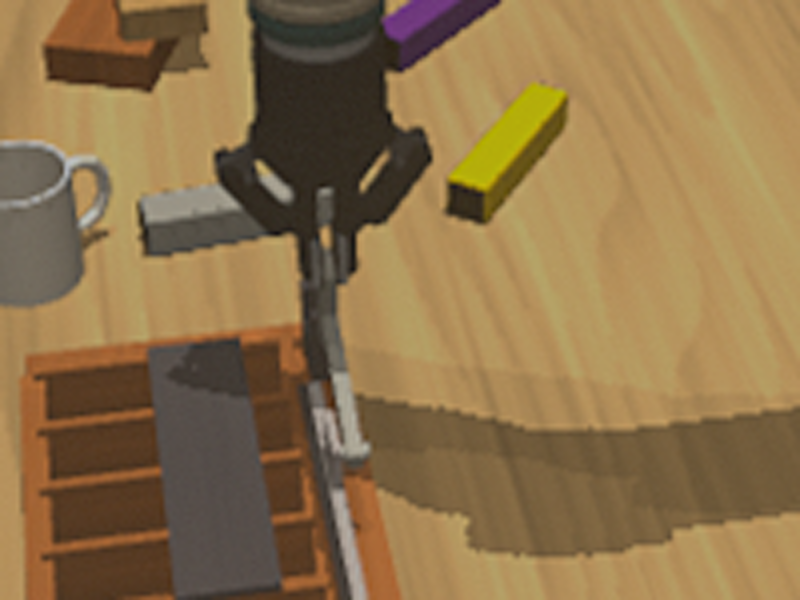

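The gate follows the bar. Continue to fully open.

Call:
{"fn": "play_rows", "kwargs": {"targets": [{"slide": [0,-20,0],"turn": [0,0,0],"hand": 0},{"slide": [0,-24,0],"turn": [0,0,0],"hand": 0},{"slide": [0,-24,0],"turn": [0,0,0],"hand": 0},{"slide": [0,-24,0],"turn": [0,0,0],"hand": 0},{"slide": [0,-24,0],"turn": [0,0,0],"hand": 0}]}}

```text
clock: 6.82
eef_pos: [545.9, 6.9, 113.5]
tool_rot: [3.141, 0.001, -0.001]
force: [-4.3, -1.9, -3.0]
width: 7.8
```

Call:
{"fn": "play_rows", "kwargs": {"targets": [{"slide": [0,-24,0],"turn": [0,0,0],"hand": 0},{"slide": [0,-24,0],"turn": [0,0,0],"hand": 0},{"slide": [0,-24,0],"turn": [0,0,0],"hand": 0},{"slide": [0,-24,0],"turn": [0,0,0],"hand": 0},{"slide": [0,-14,0],"turn": [0,0,0],"hand": 0}]}}

```text
clock: 7.45
eef_pos: [546.0, 118.5, 113.3]
tool_rot: [-3.141, 0.001, 0.001]
force: [-4.8, -1.8, -3.7]
width: 7.9
```

Call:
{"fn": "play_rows", "kwargs": {"targets": [{"slide": [0,-8,0],"turn": [0,0,0],"hand": 0},{"slide": [0,-6,0],"turn": [0,0,0],"hand": 0},{"slide": [0,0,0],"turn": [0,0,0],"hand": 0},{"slide": [0,0,0],"turn": [0,0,0],"hand": 0}]}}

```text
clock: 7.95
eef_pos: [546.1, 131.5, 113.3]
tool_rot: [-3.141, 0.001, 0.0]
force: [-4.4, 1.4, -5.0]
width: 7.9
```

```bash
python3 - <<'E'
from h import *
s=read_state();print(s['eef_pos'],s['tool_rot'],s['force'],s['width'])
im,_=grab('side','side6');grab('top','top6')
E
```

```text
[546.05717698 131.53518809 113.30274401] [-3.14107990e+00  8.41912667e-04  2.43899765e-04] [-4.43472356  1.36824989 -4.9874952 ] 7.946581601051095
```

View pics/side6.png

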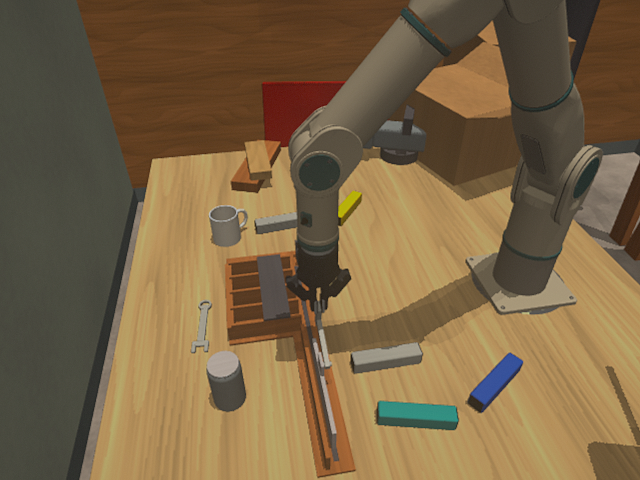

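View pics/top6.png

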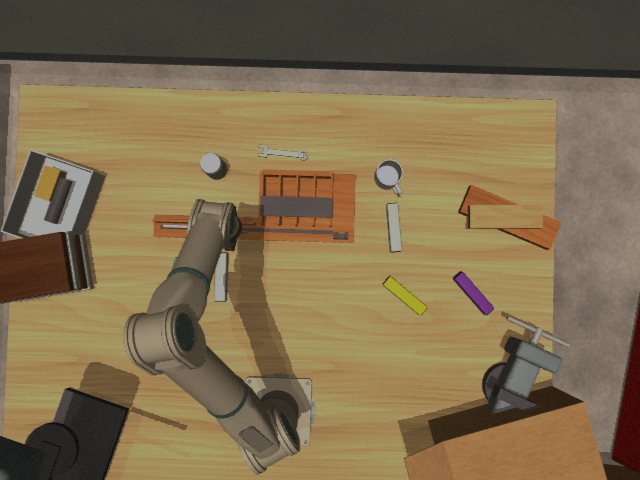

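Call:
{"fn": "play_rows", "kwargs": {"targets": [{"slide": [0,4,8],"turn": [0,0,0],"hand": 0},{"slide": [0,3,8],"turn": [0,0,0],"hand": 0},{"slide": [0,2,7],"turn": [0,0,0],"hand": 0},{"slide": [0,1,4],"turn": [0,0,0],"hand": 0},{"slide": [0,0,0],"turn": [0,0,0],"hand": 0}]}}

```text
clock: 8.68
eef_pos: [546.2, 120.5, 87.3]
tool_rot: [-3.141, 0.001, -0.002]
force: [-8.3, -0.9, 3.4]
width: 8.1
```

Call:
{"fn": "play_rows", "kwargs": {"targets": [{"slide": [0,0,0],"turn": [0,0,0],"hand": 25},{"slide": [0,0,0],"turn": [0,0,0],"hand": 50},{"slide": [0,0,0],"turn": [0,0,0],"hand": 50},{"slide": [0,0,-30],"turn": [0,0,0],"hand": 50},{"slide": [0,0,-40],"turn": [0,0,0],"hand": 50}]}}

```text
clock: 9.3
eef_pos: [546.4, 121.3, 156.8]
tool_rot: [3.141, 0.001, 0.0]
force: [0.8, 0.4, 0.2]
width: 50.0
```

```bash
python3 - <<'E'
from h import *
s=read_state();print(s['eef_pos'],s['tool_rot'],s['force'],s['width'])
im,_=grab('side','side7')
cv2.imwrite('pics/c7.png',cv2.resize(im[220:400,200:440],None,fx=3,fy=3,interpolation=cv2.INTER_CUBIC))
E
```

```text
[546.43778366 121.2657743  156.75189596] [3.14095233e+00 7.00197631e-04 3.02771670e-04] [0.75951471 0.35995931 0.18600818] 49.98692264461654
```

View pics/c7.png

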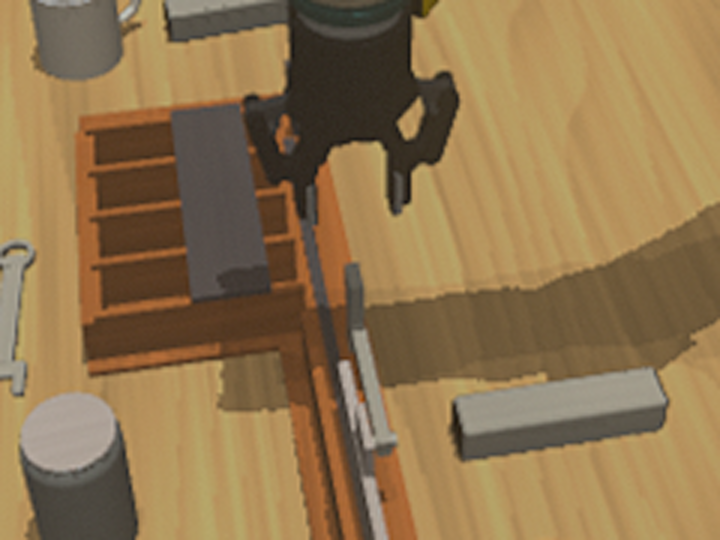

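Call:
{"fn": "play_rows", "kwargs": {"targets": [{"slide": [0,0,-10],"turn": [0,0,10],"hand": 65},{"slide": [0,0,0],"turn": [0,0,10],"hand": 65},{"slide": [0,0,0],"turn": [0,0,10],"hand": 65},{"slide": [0,0,0],"turn": [0,0,10],"hand": 65},{"slide": [0,0,0],"turn": [0,0,10],"hand": 65}]}}

```text
clock: 9.98
eef_pos: [547.2, 121.5, 166.7]
tool_rot: [-3.14, -0.001, -0.878]
force: [0.3, 0.9, -0.8]
width: 65.2
```

Call:
{"fn": "play_rows", "kwargs": {"targets": [{"slide": [0,0,0],"turn": [0,0,10],"hand": 65},{"slide": [0,0,0],"turn": [0,0,10],"hand": 65},{"slide": [0,0,0],"turn": [0,0,10],"hand": 65},{"slide": [0,0,0],"turn": [0,0,9.2],"hand": 65},{"slide": [0,0,0],"turn": [0,0,0],"hand": 65}]}}

```text
clock: 10.6
eef_pos: [546.9, 121.5, 166.4]
tool_rot: [-3.141, -0.001, -1.554]
force: [0.5, -0.7, 0.3]
width: 65.1
```

Call:
{"fn": "play_rows", "kwargs": {"targets": [{"slide": [-13,29,0],"turn": [0,0,0],"hand": 65},{"slide": [-13,29,0],"turn": [0,0,0],"hand": 65},{"slide": [-13,29,0],"turn": [0,0,0],"hand": 65},{"slide": [-13,29,20],"turn": [0,0,0],"hand": 65},{"slide": [-13,30,30],"turn": [0,0,0],"hand": 65}]}}

```text
clock: 11.22
eef_pos: [399.9, 185.3, 116.7]
tool_rot: [-3.138, 0.001, -1.552]
force: [0.8, 0.9, -0.4]
width: 65.0
```

Call:
{"fn": "play_rows", "kwargs": {"targets": [{"slide": [0,0,20],"turn": [0,0,0],"hand": 65},{"slide": [0,0,0],"turn": [0,0,0],"hand": 65}]}}

```text
clock: 11.48
eef_pos: [399.1, 184.3, 96.0]
tool_rot: [3.14, -0.0, -1.554]
force: [-0.5, -0.6, -0.3]
width: 64.9
```

```bash
python3 - <<'E'
from h import *
s=read_state();print(s['qpos'].round(3),s['eef_pos'],s['tool_rot'],s['force'],s['width'])
im,_=grab('side','side8')
cv2.imwrite('pics/c8.png',cv2.resize(im[260:440,300:540],None,fx=3,fy=3,interpolation=cv2.INTER_CUBIC))
E
```

```text
[-1.005  0.672  0.775  2.205 -0.869  0.607 -1.133] [399.07314626 184.2804195   95.99776183] [ 3.14038646e+00 -4.48740501e-04 -1.55371082e+00] [-0.48825248 -0.57341396 -0.34681547] 64.88556977702798
```

View pics/c8.png

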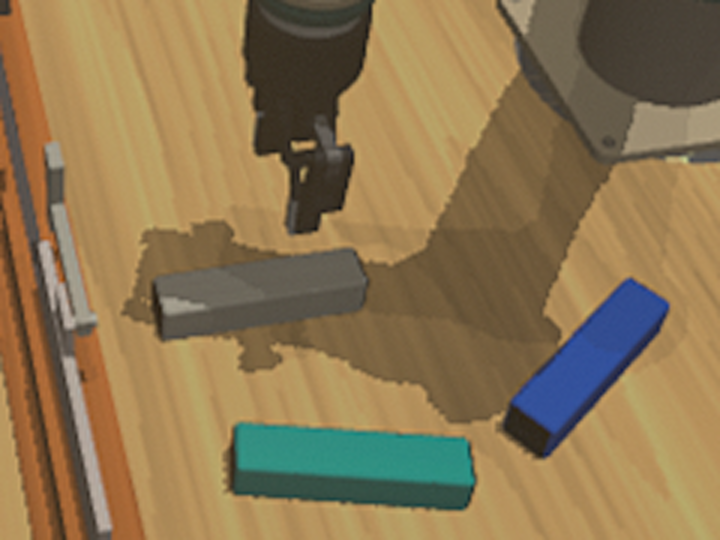

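Call:
{"fn": "play_rows", "kwargs": {"targets": [{"slide": [-1.5,0,30],"turn": [0,0,0],"hand": 65},{"slide": [0,0,30],"turn": [0,0,0],"hand": 65},{"slide": [0,0,18],"turn": [0,0,0],"hand": 65},{"slide": [0,0,11],"turn": [0,0,0],"hand": 65},{"slide": [0,0,0],"turn": [0,0,0],"hand": 65}]}}

```text
clock: 12.15
eef_pos: [400.7, 185.6, 7.9]
tool_rot: [-3.14, 0.001, -1.557]
force: [-0.6, -0.3, 0.5]
width: 65.0
```

Call:
{"fn": "play_rows", "kwargs": {"targets": [{"slide": [0,0,0],"turn": [0,0,0],"hand": 40},{"slide": [0,0,0],"turn": [0,0,0],"hand": 20},{"slide": [0,0,0],"turn": [0,0,0],"hand": 20},{"slide": [0,0,0],"turn": [0,0,0],"hand": 20}]}}

```text
clock: 12.65
eef_pos: [400.3, 186.1, 8.6]
tool_rot: [-3.14, 0.001, -1.556]
force: [-0.3, -1.0, 8.3]
width: 33.0
```

Call:
{"fn": "play_rows", "kwargs": {"targets": [{"slide": [0,0,-20],"turn": [0,0,0],"hand": 20},{"slide": [0,0,-20],"turn": [0,0,0],"hand": 20},{"slide": [0,0,0],"turn": [0,0,0],"hand": 20}]}}

```text
clock: 13.02
eef_pos: [400.2, 186.4, 48.5]
tool_rot: [-3.139, 0.001, -1.555]
force: [0.2, -0.3, -2.9]
width: 32.3
```

```bash
python3 - <<'E'
from h import *
s=read_state();print(s['qpos'].round(3),s['eef_pos'],s['tool_rot'],s['force'],s['width'])
im,_=grab('side','side9')
cv2.imwrite('pics/c9.png',cv2.resize(im[260:440,300:540],None,fx=3,fy=3,interpolation=cv2.INTER_CUBIC))
E
```

```text
[-0.879  0.719  0.572  2.231 -0.954  0.452 -1.08 ] [400.23546301 186.37145644  48.49804872] [-3.13901457e+00  6.54609105e-04 -1.55514567e+00] [ 0.2110202  -0.3236343  -2.89029866] 32.26858457267977
```

View pics/c9.png

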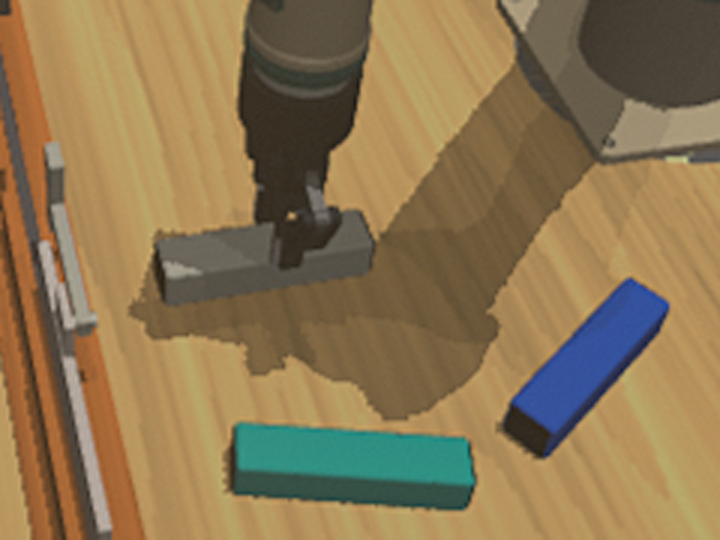

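Call:
{"fn": "play_rows", "kwargs": {"targets": [{"slide": [38,-6,0],"turn": [0,0,0],"hand": 20},{"slide": [40,-6,0],"turn": [0,0,0],"hand": 20},{"slide": [40,-6,0],"turn": [0,0,0],"hand": 20},{"slide": [40,-6,0],"turn": [0,0,0],"hand": 20},{"slide": [40,-6,0],"turn": [0,0,0],"hand": 20}]}}

```text
clock: 13.7
eef_pos: [432.0, -12.9, 46.7]
tool_rot: [3.14, 0.0, -1.556]
force: [1.0, 1.1, -2.1]
width: 32.5
```

Call:
{"fn": "play_rows", "kwargs": {"targets": [{"slide": [0,-20,10],"turn": [0,0,0.8],"hand": 20},{"slide": [0,-20,10],"turn": [0,0,0],"hand": 20},{"slide": [0,0,0],"turn": [0,0,0],"hand": 20}]}}

```text
clock: 14.08
eef_pos: [472.9, -11.5, 26.3]
tool_rot: [3.141, -0.0, -1.57]
force: [0.2, 0.3, -1.9]
width: 32.5
```

```bash
python3 - <<'E'
from h import *
s=read_state();print(s['qpos'].round(3),s['eef_pos'],s['tool_rot'],s['force'],s['width'])
im,_=grab('side','side10')
cv2.imwrite('pics/c10.png',cv2.resize(im[190:370,220:460],None,fx=3,fy=3,interpolation=cv2.INTER_CUBIC))
E
```

```text
[-0.368  0.772  0.507  2.153 -0.91   0.444 -0.698] [472.90009042 -11.51562409  26.27343887] [ 3.14100494e+00 -3.15888468e-04 -1.56969276e+00] [ 0.17151593  0.32588343 -1.89212484] 32.52889650558796
```

View pics/c10.png

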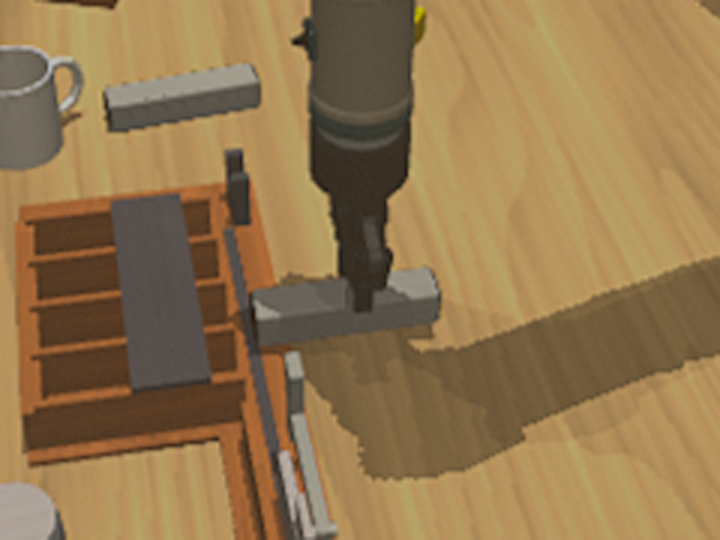

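```bash
python3 - <<'E'
from h import *
t=cv2.imread('pics/top6.png');D=np.load('pics/top6.npy')
cv2.imwrite('pics/c11.png',cv2.resize(t[160:250,245:365],None,fx=6,fy=6,interpolation=cv2.INTER_CUBIC))
for u in(260,275,290,310,325):
  col=[(v,wd('top',u,v,D,0).round(0)) for v in range(214,242,2)]
  print(u,[(v,p[0],p[1],p[2]) for v,p in col])
E
```

```text
260 [(214, np.float64(604.0), np.float64(70.0), np.float64(55.0)), (216, np.float64(598.0), np.float64(70.0), np.float64(54.0)), (218, np.float64(592.0), np.float64(70.0), np.float64(52.0)), (220, np.float64(585.0), np.float64(69.0), np.float64(62.0)), (222, np.float64(580.0), np.float64(69.0), np.float64(53.0)), (224, np.float64(577.0), np.float64(74.0), np.float64(8.0)), (226, np.float64(572.0), np.float64(75.0), np.float64(-1.0)), (228, np.float64(565.0), np.float64(74.0), np.float64(8.0)), (230, np.float64(559.0), np.float64(74.0), np.float64(-0.0)), (232, np.float64(552.0), np.float64(73.0), np.float64(8.0)), (234, np.float64(546.0), np.float64(73.0), np.float64(10.0)), (236, np.float64(539.0), np.float64(72.0), np.float64(16.0)), (238, np.float64(533.0), np.float64(72.0), np.float64(17.0)), (240, np.float64(528.0), np.float64(73.0), np.float64(5.0))]
275 [(214, np.float64(605.0), np.float64(24.0), np.float64(63.0)), (216, np.float64(604.0), np.float64(28.0), np.float64(5.0)), (218, np.float64(597.0), np.float64(28.0), np.float64(10.0)), (220, np.float64(591.0), np.float64(27.0)
[... 2588 characters left out ...]
)), (220, np.float64(597.0), np.float64(-128.0), np.float64(1.0)), (222, np.float64(590.0), np.float64(-128.0), np.float64(4.0)), (224, np.float64(583.0), np.float64(-129.0), np.float64(15.0)), (226, np.float64(578.0), np.float64(-129.0), np.float64(5.0)), (228, np.float64(572.0), np.float64(-129.0), np.float64(1.0)), (230, np.float64(565.0), np.float64(-129.0), np.float64(-0.0)), (232, np.float64(559.0), np.float64(-129.0), np.float64(3.0)), (234, np.float64(553.0), np.float64(-130.0), np.float64(1.0)), (236, np.float64(547.0), np.float64(-130.0), np.float64(-2.0)), (238, np.float64(540.0), np.float64(-130.0), np.float64(10.0)), (240, np.float64(534.0), np.float64(-130.0), np.float64(5.0))]
```

View pics/c11.png

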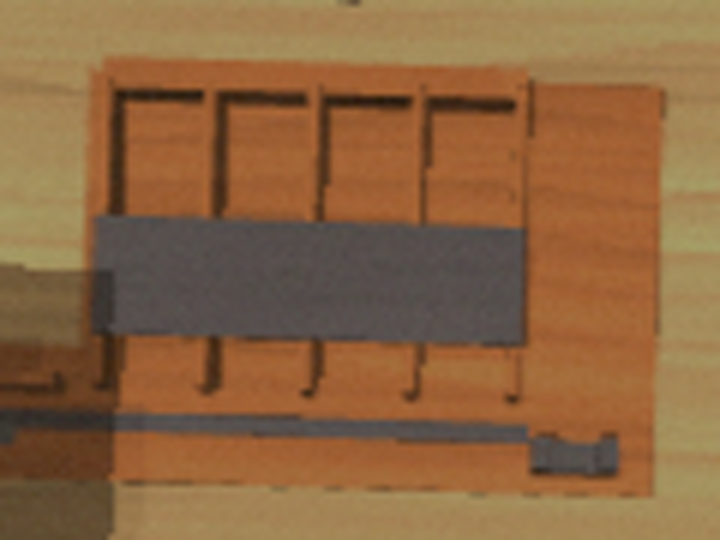

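```bash
python3 - <<'E'
from h import *
for a,b in[(105,388),(207,392),(308,396),(411,399),(513,401),(112,90),(213,92),(315,95),(420,97),(525,100)]:
    print(wz('top',245+(a+.5)/6-.5,160+(b+.5)/6-.5,54).round(1))
E
```

```text
[573.2  62.7  54. ]
[572.7  10.9  54. ]
[572.2 -40.4  54. ]
[572.3 -92.8  54. ]
[ 572.8 -144.5   54. ]
[725.4  64.4  54. ]
[725.9  12.9  54. ]
[725.9 -39.1  54. ]
[726.5 -92.6  54. ]
[ 726.6 -146.1   54. ]
```

Call:
{"fn": "play_rows", "kwargs": {"targets": [{"slide": [1.5,-10,6],"turn": [0,0,0],"hand": 20},{"slide": [0,-15,2],"turn": [0,0,0],"hand": 20},{"slide": [0,-15,0],"turn": [0,0,0],"hand": 20},{"slide": [0,-15,0],"turn": [0,0,0],"hand": 20},{"slide": [0,0,0],"turn": [0,0,0],"hand": 20}]}}

```text
clock: 14.75
eef_pos: [528.2, -12.8, 19.4]
tool_rot: [-3.141, -0.0, -1.569]
force: [0.4, 0.1, -1.9]
width: 32.6
```

```bash
python3 - <<'E'
from h import *
s=read_state();print(s['eef_pos'],s['tool_rot'],s['force'],s['width'])
im,_=grab('side','side11')
cv2.imwrite('pics/c12.png',cv2.resize(im[220:370,220:420],None,fx=4,fy=4,interpolation=cv2.INTER_CUBIC))
E
```

```text
[528.22948481 -12.83241182  19.35939984] [-3.14052625e+00 -3.60572870e-04 -1.56942861e+00] [ 0.38207798  0.0621654  -1.89341745] 32.6188234672205
```

View pics/c12.png

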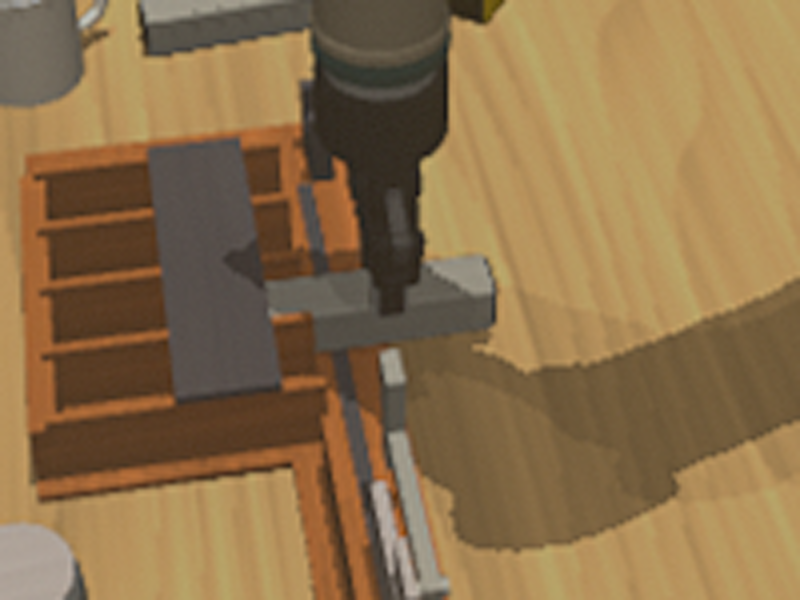

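The tip is entering lane 3 under the strip. Next, push in to finger limit, lower and release.

Call:
{"fn": "play_rows", "kwargs": {"targets": [{"slide": [0,-15,0],"turn": [0,0,0],"hand": 20},{"slide": [0,-15,0],"turn": [0,0,0],"hand": 20},{"slide": [0,0,3],"turn": [0,0,0],"hand": 20},{"slide": [0,0,0],"turn": [0,0,0],"hand": 20}]}}

```text
clock: 15.3
eef_pos: [555.5, -12.7, 16.0]
tool_rot: [3.139, 0.001, -1.571]
force: [-0.9, -0.3, -1.9]
width: 32.3
```

Call:
{"fn": "play_rows", "kwargs": {"targets": [{"slide": [0,0,0],"turn": [0,0,0],"hand": 45},{"slide": [0,0,0],"turn": [0,0,0],"hand": 60},{"slide": [0,0,-20],"turn": [0,0,0],"hand": 60},{"slide": [0,0,-40],"turn": [0,0,0],"hand": 60},{"slide": [0,0,-20],"turn": [0,0,0],"hand": 60}]}}

```text
clock: 15.92
eef_pos: [558.1, -13.3, 98.5]
tool_rot: [-3.139, -0.0, -1.571]
force: [-0.0, 0.1, -0.7]
width: 59.9
```

```bash
python3 - <<'E'
from h import *
s=read_state();print(s['eef_pos'],s['tool_rot'],s['force'],s['width'])
im,_=grab('side','side12')
cv2.imwrite('pics/c13.png',cv2.resize(im[220:370,220:420],None,fx=4,fy=4,interpolation=cv2.INTER_CUBIC))
E
```

```text
[558.06380936 -13.31442072  98.47115863] [-3.13919267e+00 -2.16141893e-04 -1.57067252e+00] [-0.03962099  0.08238502 -0.72256003] 59.90372954494044
```

View pics/c13.png

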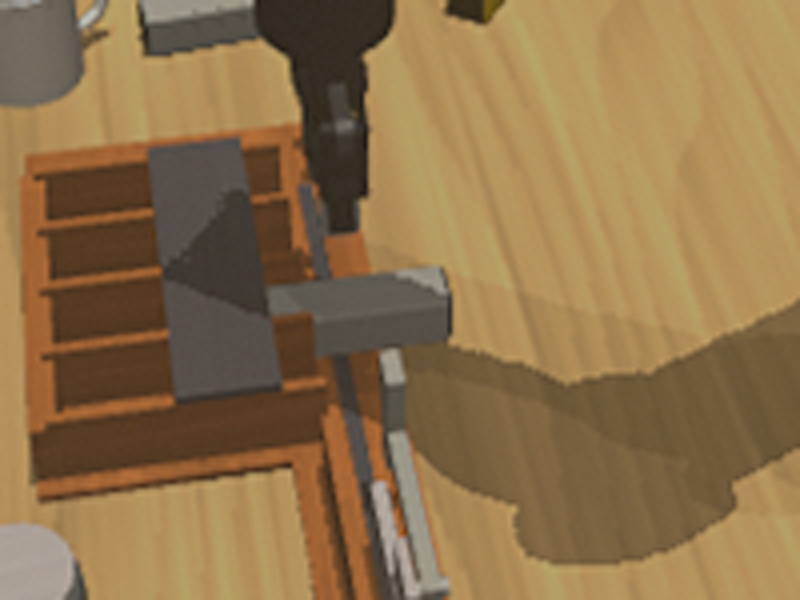

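Call:
{"fn": "play_rows", "kwargs": {"targets": [{"slide": [0,31,0],"turn": [0,0,0],"hand": 20},{"slide": [0,31,0],"turn": [0,0,0],"hand": 0},{"slide": [0,32,10],"turn": [0,0,0],"hand": 0},{"slide": [0,0,30],"turn": [0,0,0],"hand": 0},{"slide": [0,0,30],"turn": [0,0,0],"hand": 0}]}}

```text
clock: 16.6
eef_pos: [463.2, -12.7, 26.0]
tool_rot: [-3.141, -0.0, -1.57]
force: [0.9, 0.4, 0.4]
width: 0.0
```

Call:
{"fn": "play_rows", "kwargs": {"targets": [{"slide": [0,0,12],"turn": [0,0,0],"hand": 0},{"slide": [0,0,0],"turn": [0,0,0],"hand": 0}]}}

```text
clock: 16.85
eef_pos: [462.9, -13.2, 14.1]
tool_rot: [3.14, 0.0, -1.571]
force: [0.6, 0.2, -0.2]
width: -0.0
```

```bash
python3 - <<'E'
from h import *
s=read_state();print(s['eef_pos'],s['tool_rot'],s['force'],s['width'])
im,_=grab('side','side13')
cv2.imwrite('pics/c14.png',cv2.resize(im[220:370,220:420],None,fx=4,fy=4,interpolation=cv2.INTER_CUBIC))
E
```

```text
[462.91406948 -13.20891564  14.12658422] [ 3.14041095e+00  9.99678764e-05 -1.57105422e+00] [ 0.57013392  0.19096497 -0.18453317] -0.04327534593335709
```

View pics/c14.png

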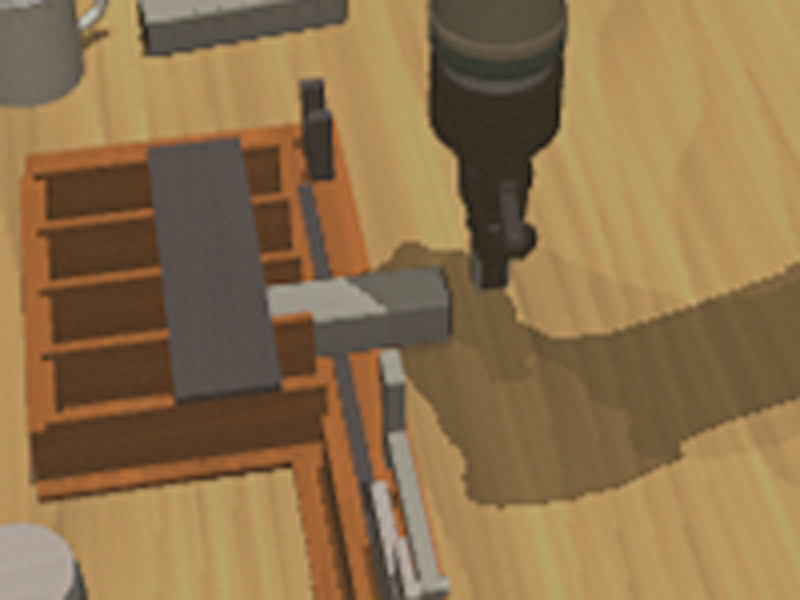

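Behind the tail, centred. Push it in gently.

Call:
{"fn": "play_rows", "kwargs": {"targets": [{"slide": [0,-14,0],"turn": [0,0,0],"hand": 0},{"slide": [0,-14,0],"turn": [0,0,0],"hand": 0},{"slide": [0,-14,0],"turn": [0,0,0],"hand": 0},{"slide": [0,-14,0],"turn": [0,0,0],"hand": 0},{"slide": [0,-14,0],"turn": [0,0,0],"hand": 0}]}}

```text
clock: 17.52
eef_pos: [534.2, -12.8, 14.5]
tool_rot: [3.141, -0.0, -1.57]
force: [-1.4, -0.1, 0.8]
width: 0.2
```

Call:
{"fn": "play_rows", "kwargs": {"targets": [{"slide": [0,-10,0],"turn": [0,0,0],"hand": 0},{"slide": [0,-9,0],"turn": [0,0,0],"hand": 0},{"slide": [0,-5,0],"turn": [0,0,0],"hand": 0},{"slide": [0,0,0],"turn": [0,0,0],"hand": 0}]}}

```text
clock: 18.02
eef_pos: [558.0, -13.0, 14.5]
tool_rot: [-3.141, -0.0, -1.57]
force: [-0.1, 0.5, -0.4]
width: -0.1
```

```bash
python3 - <<'E'
from h import *
s=read_state();print(s['eef_pos'],s['tool_rot'],s['force'],s['width'])
im,_=grab('side','side14')
cv2.imwrite('pics/c15.png',cv2.resize(im[220:370,220:420],None,fx=4,fy=4,interpolation=cv2.INTER_CUBIC))
E
```

```text
[557.95851459 -12.99527736  14.48697472] [-3.14075801e+00 -2.96278634e-04 -1.57023586e+00] [-0.11838401  0.46631431 -0.35493953] -0.11838848836566594
```

View pics/c15.png

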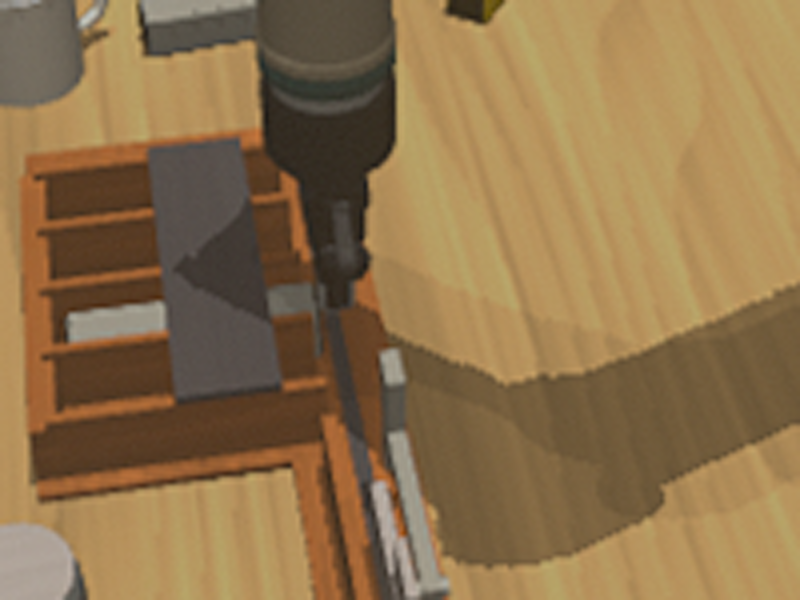

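Call:
{"fn": "play_rows", "kwargs": {"targets": [{"slide": [0,-3,0],"turn": [0,0,0],"hand": 0},{"slide": [0,-2,0],"turn": [0,0,0],"hand": 0},{"slide": [0,0,0],"turn": [0,0,0],"hand": 0}]}}

```text
clock: 18.45
eef_pos: [562.4, -12.9, 14.5]
tool_rot: [-3.142, 0.0, -1.57]
force: [-0.4, -0.4, -0.3]
width: 0.1
```

Call:
{"fn": "play_rows", "kwargs": {"targets": [{"slide": [0,-2,0],"turn": [0,0,0],"hand": 0},{"slide": [0,0,0],"turn": [0,0,0],"hand": 0}]}}

```text
clock: 18.7
eef_pos: [564.5, -12.9, 14.5]
tool_rot: [-3.141, -0.0, -1.57]
force: [-1.5, 0.3, 0.5]
width: -0.1
```

Call:
{"fn": "play_rows", "kwargs": {"targets": [{"slide": [0,-2,0],"turn": [0,0,0],"hand": 0},{"slide": [0,0,0],"turn": [0,0,0],"hand": 0}]}}

```text
clock: 18.95
eef_pos: [565.8, -12.9, 14.4]
tool_rot: [3.141, 0.0, -1.57]
force: [-2.7, 0.6, 1.1]
width: 0.1
```

Call:
{"fn": "play_rows", "kwargs": {"targets": [{"slide": [0,-1.5,0],"turn": [0,0,0],"hand": 0},{"slide": [0,0,0],"turn": [0,0,0],"hand": 0}]}}

```text
clock: 19.2
eef_pos: [565.8, -12.8, 14.3]
tool_rot: [3.138, 0.001, -1.57]
force: [-6.0, 0.5, 3.2]
width: 0.2
```

Call:
{"fn": "play_rows", "kwargs": {"targets": [{"slide": [0,-1.5,0],"turn": [0,0,0],"hand": 0},{"slide": [0,0,0],"turn": [0,0,0],"hand": 0}]}}

```text
clock: 19.45
eef_pos: [565.8, -12.8, 14.1]
tool_rot: [3.135, 0.001, -1.571]
force: [-9.3, 0.1, 6.9]
width: -0.2
```

```bash
python3 - <<'E'
from h import *
s=read_state();print(s['eef_pos'],s['tool_rot'],s['force'],s['width'])
im,_=grab('side','side15');t,_=grab('top','top15')
a=cv2.resize(im[240:345,220:340],None,fx=5,fy=5,interpolation=cv2.INTER_CUBIC)
cv2.imwrite('pics/c16.png',a)
cv2.imwrite('pics/c17.png',cv2.resize(t[160:250,245:365],None,fx=6,fy=6,interpolation=cv2.INTER_CUBIC))
E
```

```text
[565.80540235 -12.80219855  14.13638554] [ 3.13539056e+00  1.38088353e-03 -1.57065119e+00] [-9.30338222  0.06846071  6.89359155] -0.21183319527836544
```

View pics/c16.png

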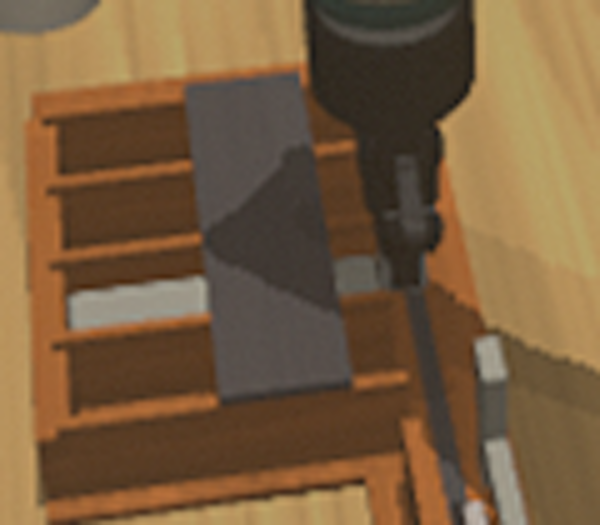

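View pics/c17.png

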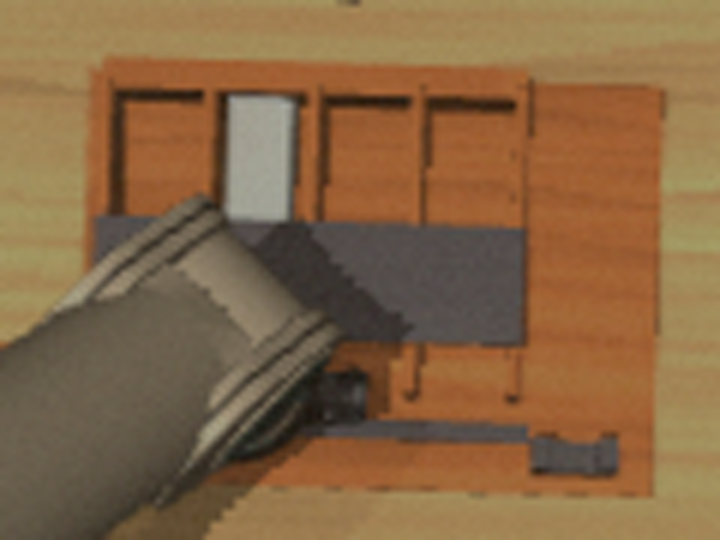

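Call:
{"fn": "play_rows", "kwargs": {"targets": [{"slide": [0,10,0],"turn": [0,0,0],"hand": 0},{"slide": [0,10,0],"turn": [0,0,0],"hand": 0},{"slide": [0,0,-40],"turn": [0,0,0],"hand": 0},{"slide": [0,0,-46],"turn": [0,0,0],"hand": 20},{"slide": [40,-1,0],"turn": [0,0,0],"hand": 65}]}}

```text
clock: 20.18
eef_pos: [553.4, -49.6, 103.2]
tool_rot: [-3.135, 0.002, -1.563]
force: [0.3, -0.6, 0.5]
width: 35.7
```

Call:
{"fn": "play_rows", "kwargs": {"targets": [{"slide": [48,-3,0],"turn": [0,0,0],"hand": 65},{"slide": [48,-3,0],"turn": [0,0,0],"hand": 65},{"slide": [48,-3,0],"turn": [0,0,0],"hand": 65},{"slide": [48,-3,0],"turn": [0,0,0],"hand": 65},{"slide": [48,-3,0],"turn": [0,0,0],"hand": 65}]}}

```text
clock: 20.8
eef_pos: [565.9, -294.4, 100.6]
tool_rot: [-3.14, -0.0, -1.57]
force: [1.2, -0.0, -0.1]
width: 65.2
```

Call:
{"fn": "play_rows", "kwargs": {"targets": [{"slide": [48,-4,0],"turn": [0,0,0],"hand": 65},{"slide": [0,0,0],"turn": [0,0,-5.4],"hand": 65},{"slide": [0,0,0],"turn": [0,0,0],"hand": 65}]}}

```text
clock: 21.18
eef_pos: [569.4, -341.3, 100.4]
tool_rot: [-3.141, 0.0, -1.478]
force: [-0.2, 0.2, -0.7]
width: 64.9
```

```bash
python3 - <<'E'
from h import *
s=read_state();print(s['qpos'].round(3),s['eef_pos'],s['tool_rot'],s['force'],s['width'])
im,_=grab('side','side16');t,_=grab('top','top16')
cv2.imwrite('pics/c18.png',cv2.resize(im[150:300,200:400],None,fx=4,fy=4,interpolation=cv2.INTER_CUBIC))
E
```

```text
[ 0.142  0.867  0.655  1.584 -0.63   0.91  -0.454] [ 569.38970323 -341.27995406  100.39374236] [-3.14064054e+00  3.64151690e-04 -1.47804529e+00] [-0.21491553  0.24412943 -0.69298801] 64.93916816750105
```

View pics/c18.png

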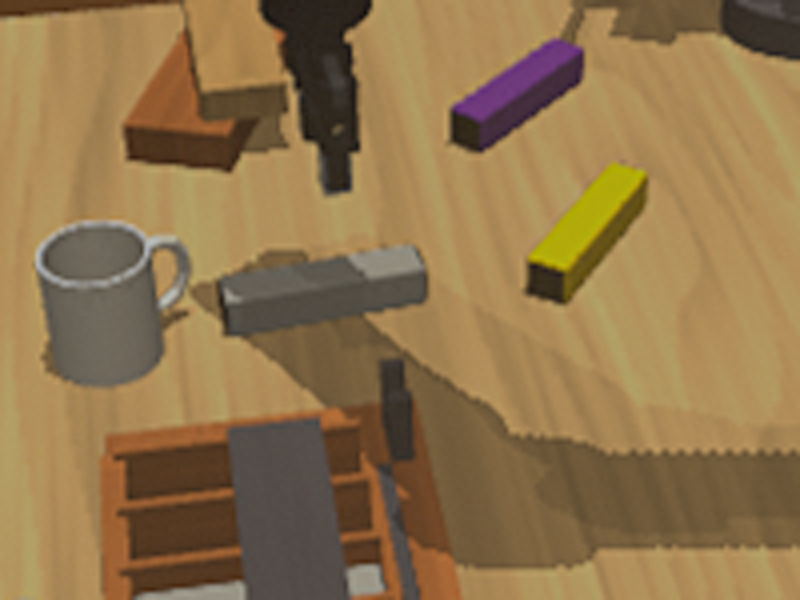

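View pics/top16.png

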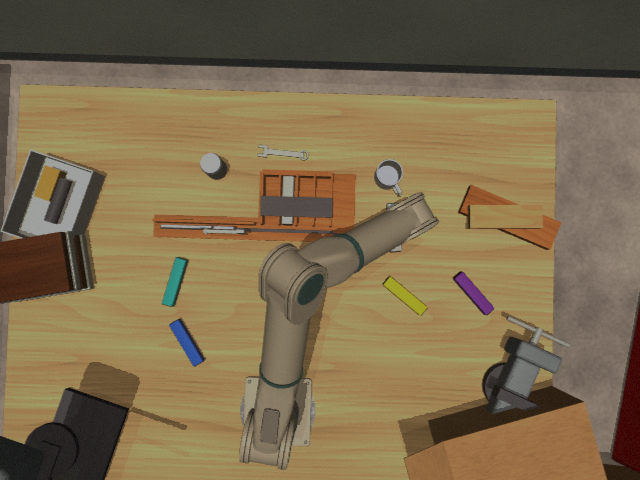

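Tube2 is unchanged, so descend and grip.

Call:
{"fn": "play_rows", "kwargs": {"targets": [{"slide": [0,0,30],"turn": [0,0,0],"hand": 65},{"slide": [0,0,30],"turn": [0,0,0],"hand": 65},{"slide": [0,0,20],"turn": [0,0,0],"hand": 65},{"slide": [0,0,12],"turn": [0,0,0],"hand": 65},{"slide": [0,0,0],"turn": [0,0,0],"hand": 65}]}}

```text
clock: 21.9
eef_pos: [569.3, -340.6, 7.9]
tool_rot: [3.141, 0.001, -1.476]
force: [0.0, -0.0, 0.6]
width: 64.9
```

Call:
{"fn": "play_rows", "kwargs": {"targets": [{"slide": [0,0,0],"turn": [0,0,0],"hand": 40},{"slide": [0,0,0],"turn": [0,0,0],"hand": 20},{"slide": [0,0,0],"turn": [0,0,0],"hand": 20},{"slide": [0,0,0],"turn": [0,0,0],"hand": 20}]}}

```text
clock: 22.4
eef_pos: [570.3, -342.1, 10.1]
tool_rot: [-3.14, -0.002, -1.476]
force: [-0.1, -0.8, 6.9]
width: 32.3
```

Call:
{"fn": "play_rows", "kwargs": {"targets": [{"slide": [0,0,-20],"turn": [0,0,0],"hand": 20},{"slide": [0,0,-20],"turn": [0,0,0],"hand": 20},{"slide": [0,20,0],"turn": [0,0,0],"hand": 20},{"slide": [0,30,0],"turn": [0,0,5.4],"hand": 20},{"slide": [0,0,0],"turn": [0,0,0],"hand": 20}]}}

```text
clock: 23.02
eef_pos: [516.8, -346.6, 49.8]
tool_rot: [3.14, -0.0, -1.574]
force: [-0.1, -0.9, -3.8]
width: 32.4
```

```bash
python3 - <<'E'
from h import *
s=read_state();print(s['qpos'].round(3),s['eef_pos'],s['tool_rot'],s['force'],s['width'])
im,_=grab('side','side17')
cv2.imwrite('pics/c19.png',cv2.resize(im[150:300,200:400],None,fx=4,fy=4,interpolation=cv2.INTER_CUBIC))
E
```

```text
[ 0.187  0.886  0.621  1.733 -0.709  0.762 -0.406] [ 516.84703121 -346.55753553   49.79403055] [ 3.13984925e+00 -1.99334846e-04 -1.57434548e+00] [-0.07108902 -0.92931828 -3.75503382] 32.37550435749161
```

View pics/c19.png

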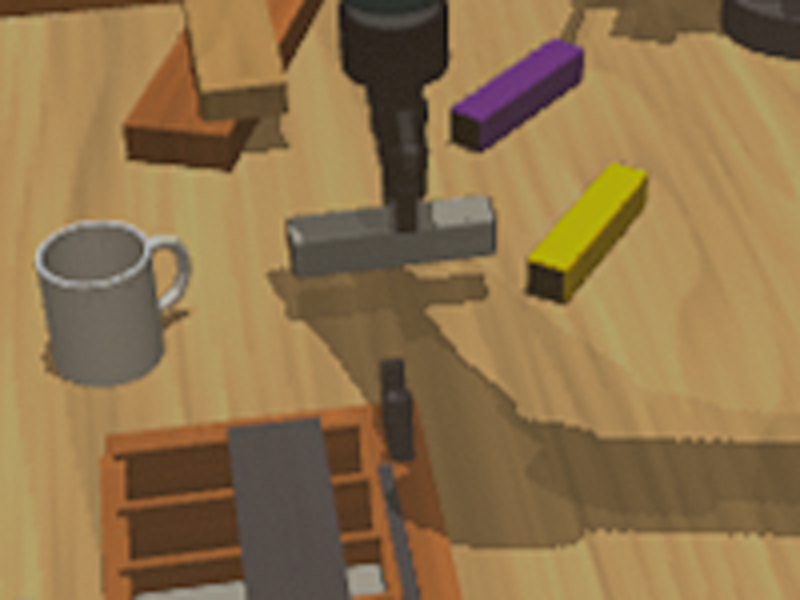

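Call:
{"fn": "play_rows", "kwargs": {"targets": [{"slide": [0,0,-40],"turn": [0,0,0],"hand": 20},{"slide": [-46,10,0],"turn": [0,0,0],"hand": 20},{"slide": [-47,10,0],"turn": [0,0,0],"hand": 20},{"slide": [-47,10,0],"turn": [0,0,0],"hand": 20},{"slide": [-47,10,0],"turn": [0,0,0],"hand": 20}]}}

```text
clock: 23.7
eef_pos: [480.9, -156.7, 89.2]
tool_rot: [-3.139, 0.0, -1.568]
force: [1.0, 1.2, -2.6]
width: 32.2
```

Call:
{"fn": "play_rows", "kwargs": {"targets": [{"slide": [-47,6,0],"turn": [0,0,0],"hand": 20},{"slide": [-46,6,0],"turn": [0,0,0],"hand": 20},{"slide": [0,0,30],"turn": [0,0,0],"hand": 20},{"slide": [0,0,30],"turn": [0,0,0],"hand": 20},{"slide": [0,0,0],"turn": [0,0,0],"hand": 20}]}}

```text
clock: 24.32
eef_pos: [467.7, -64.7, 27.8]
tool_rot: [3.14, 0.001, -1.569]
force: [-0.6, 0.8, -3.2]
width: 31.9
```

```bash
python3 - <<'E'
from h import *
s=read_state();print(s['qpos'].round(3),s['eef_pos'],s['tool_rot'],s['force'],s['width'])
im,_=grab('side','side18')
cv2.imwrite('pics/c20.png',cv2.resize(im[190:340,220:420],None,fx=4,fy=4,interpolation=cv2.INTER_CUBIC))
E
```

```text
[-0.257  0.77   0.512  2.154 -0.909  0.449 -0.583] [467.73010031 -64.67604306  27.788829  ] [ 3.14018585e+00  1.45111879e-03 -1.56900039e+00] [-0.61957727  0.78866211 -3.16128915] 31.92678776649477
```

View pics/c20.png

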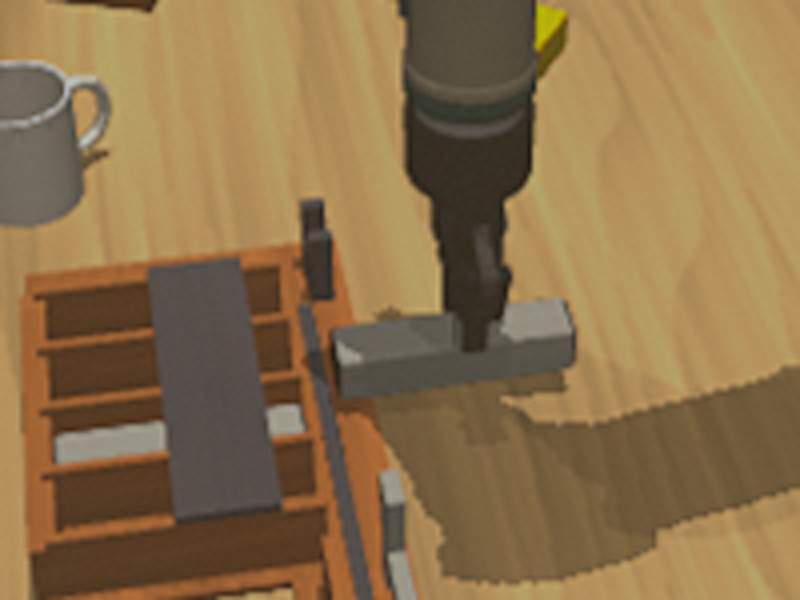

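Call:
{"fn": "play_rows", "kwargs": {"targets": [{"slide": [1.3,-12,6],"turn": [0,0,0],"hand": 20},{"slide": [0,-15,2],"turn": [0,0,0],"hand": 20},{"slide": [0,-15,0],"turn": [0,0,0],"hand": 20},{"slide": [0,-15,0],"turn": [0,0,0],"hand": 20},{"slide": [0,0,0],"turn": [0,0,0],"hand": 20}]}}

```text
clock: 25.0
eef_pos: [527.3, -67.2, 21.3]
tool_rot: [-3.138, -0.001, -1.569]
force: [-0.5, 1.1, -3.4]
width: 31.9
```

```bash
python3 - <<'E'
from h import *
s=read_state();print(s['eef_pos'],s['tool_rot'],s['force'],s['width'])
im,_=grab('side','side19')
cv2.imwrite('pics/c21.png',cv2.resize(im[190:340,220:420],None,fx=4,fy=4,interpolation=cv2.INTER_CUBIC))
E
```

```text
[527.33029418 -67.19310326  21.27614827] [-3.13801135e+00 -1.12273284e-03 -1.56885466e+00] [-0.45671739  1.06629215 -3.40657902] 31.924207253010955
```

View pics/c21.png

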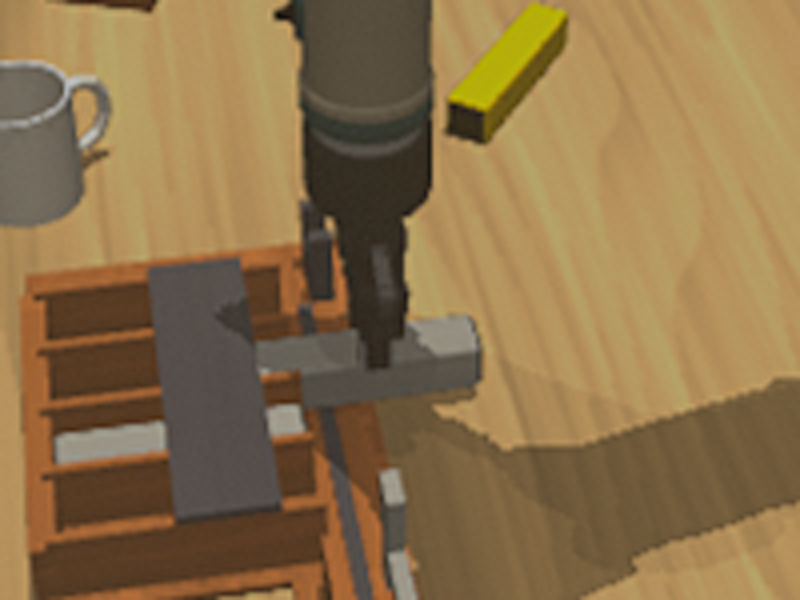

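Call:
{"fn": "play_rows", "kwargs": {"targets": [{"slide": [0,-15,0],"turn": [0,0,0],"hand": 20},{"slide": [0,-14,0],"turn": [0,0,0],"hand": 20},{"slide": [0,0,4],"turn": [0,0,0],"hand": 20},{"slide": [0,0,0],"turn": [0,0,0],"hand": 20}]}}

```text
clock: 25.55
eef_pos: [552.5, -66.9, 16.3]
tool_rot: [3.14, 0.0, -1.571]
force: [-0.1, -0.4, -2.9]
width: 32.4
```

Call:
{"fn": "play_rows", "kwargs": {"targets": [{"slide": [0,0,0],"turn": [0,0,0],"hand": 45},{"slide": [0,0,0],"turn": [0,0,0],"hand": 60},{"slide": [0,0,-20],"turn": [0,0,0],"hand": 60},{"slide": [0,0,-40],"turn": [0,0,0],"hand": 60},{"slide": [0,0,-20],"turn": [0,0,0],"hand": 60}]}}

```text
clock: 26.18
eef_pos: [554.2, -67.5, 98.5]
tool_rot: [-3.139, -0.0, -1.571]
force: [0.7, 0.5, 0.3]
width: 60.0
```

Call:
{"fn": "play_rows", "kwargs": {"targets": [{"slide": [0,31,0],"turn": [0,0,0],"hand": 20},{"slide": [0,31,0],"turn": [0,0,0],"hand": 0},{"slide": [0,32,10],"turn": [0,0,0],"hand": 0},{"slide": [0,0,30],"turn": [0,0,0],"hand": 0},{"slide": [0,0,30],"turn": [0,0,0],"hand": 0}]}}

```text
clock: 26.8
eef_pos: [459.8, -66.9, 26.5]
tool_rot: [-3.14, -0.0, -1.571]
force: [1.5, -0.4, 0.1]
width: -0.0
```

Call:
{"fn": "play_rows", "kwargs": {"targets": [{"slide": [0,0,14],"turn": [0,0,0],"hand": 0},{"slide": [0,0,0],"turn": [0,0,0],"hand": 0}]}}

```text
clock: 27.05
eef_pos: [458.9, -67.1, 12.1]
tool_rot: [3.14, 0.0, -1.571]
force: [-0.1, -0.7, -0.3]
width: 0.2
```

```bash
python3 - <<'E'
from h import *
s=read_state();print(s['eef_pos'],s['tool_rot'],s['force'],s['width'])
im,_=grab('side','side20')
cv2.imwrite('pics/c22.png',cv2.resize(im[190:340,220:420],None,fx=4,fy=4,interpolation=cv2.INTER_CUBIC))
E
```

```text
[458.91328736 -67.12912166  12.07654136] [ 3.14016187e+00  4.41646336e-04 -1.57117439e+00] [-0.0739261  -0.69068144 -0.34050857] 0.1519290418358742
```

View pics/c22.png

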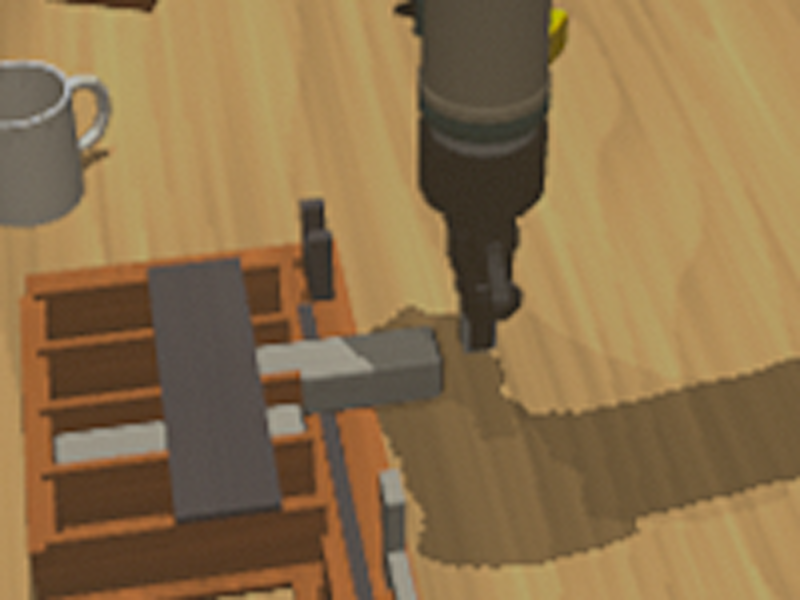

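Call:
{"fn": "play_rows", "kwargs": {"targets": [{"slide": [0,-14,-2],"turn": [0,0,0],"hand": 0},{"slide": [0,-14,0],"turn": [0,0,0],"hand": 0},{"slide": [0,-14,0],"turn": [0,0,0],"hand": 0},{"slide": [0,-14,0],"turn": [0,0,0],"hand": 0},{"slide": [0,-14,0],"turn": [0,0,0],"hand": 0}]}}

```text
clock: 27.72
eef_pos: [530.3, -66.8, 14.5]
tool_rot: [3.141, 0.0, -1.57]
force: [-2.6, -0.4, 1.3]
width: -0.1
```

Call:
{"fn": "play_rows", "kwargs": {"targets": [{"slide": [0,-12,0],"turn": [0,0,0],"hand": 0},{"slide": [0,-10,0],"turn": [0,0,0],"hand": 0},{"slide": [0,-6,0],"turn": [0,0,0],"hand": 0},{"slide": [0,-3,0],"turn": [0,0,0],"hand": 0},{"slide": [0,0,0],"turn": [0,0,0],"hand": 0}]}}

```text
clock: 28.35
eef_pos: [561.0, -66.9, 14.5]
tool_rot: [-3.141, -0.0, -1.57]
force: [-0.7, -1.1, -0.7]
width: 0.1
```

Call:
{"fn": "play_rows", "kwargs": {"targets": [{"slide": [0,-3,0],"turn": [0,0,0],"hand": 0},{"slide": [0,0,0],"turn": [0,0,0],"hand": 0}]}}

```text
clock: 28.6
eef_pos: [563.8, -66.9, 14.5]
tool_rot: [-3.141, -0.0, -1.57]
force: [-1.2, -0.2, 0.8]
width: 0.2
```

Call:
{"fn": "play_rows", "kwargs": {"targets": [{"slide": [0,-2,0],"turn": [0,0,0],"hand": 0},{"slide": [0,0,0],"turn": [0,0,0],"hand": 0}]}}

```text
clock: 28.85
eef_pos: [565.8, -66.9, 14.5]
tool_rot: [-3.141, -0.0, -1.57]
force: [-1.4, 0.4, 0.0]
width: -0.3
```

Call:
{"fn": "play_rows", "kwargs": {"targets": [{"slide": [0,-2,0],"turn": [0,0,0],"hand": 0},{"slide": [0,0,0],"turn": [0,0,0],"hand": 0}]}}

```text
clock: 29.1
eef_pos: [565.8, -66.9, 14.4]
tool_rot: [3.138, 0.001, -1.571]
force: [-5.5, -0.1, 3.8]
width: 0.1
```

Both at the stop (same contact x of 565.8, force rising). Back off, then look.

Call:
{"fn": "play_rows", "kwargs": {"targets": [{"slide": [0,10,0],"turn": [0,0,0],"hand": 0},{"slide": [0,10,0],"turn": [0,0,0],"hand": 0},{"slide": [0,10,-50],"turn": [0,0,0],"hand": 0},{"slide": [0,0,-60],"turn": [0,0,-10],"hand": 20},{"slide": [0,0,-40],"turn": [0,0,-10],"hand": 50}]}}

```text
clock: 29.72
eef_pos: [538.1, -67.4, 167.0]
tool_rot: [-3.139, -0.002, -1.216]
force: [1.0, -0.9, -0.1]
width: 35.8
```

Call:
{"fn": "play_rows", "kwargs": {"targets": [{"slide": [0,0,0],"turn": [0,0,-10],"hand": 50},{"slide": [0,0,0],"turn": [0,0,-10],"hand": 50},{"slide": [0,0,0],"turn": [0,0,-10],"hand": 50},{"slide": [0,0,0],"turn": [0,0,-10],"hand": 50},{"slide": [0,0,0],"turn": [0,0,-10],"hand": 50}]}}

```text
clock: 30.35
eef_pos: [537.5, -66.8, 164.7]
tool_rot: [-3.141, -0.001, -0.343]
force: [-0.1, 0.5, -0.6]
width: 49.7
```

Call:
{"fn": "play_rows", "kwargs": {"targets": [{"slide": [0,0,0],"turn": [0,0,-10],"hand": 50},{"slide": [0,0,0],"turn": [0,0,-10],"hand": 50},{"slide": [0,-30,0],"turn": [0,0,0],"hand": 50},{"slide": [0,-30,0],"turn": [0,0,0],"hand": 50},{"slide": [0,0,0],"turn": [0,0,0],"hand": 50}]}}

```text
clock: 30.98
eef_pos: [537.4, -3.8, 164.4]
tool_rot: [-3.139, -0.0, 0.005]
force: [-0.4, -0.4, 0.3]
width: 50.2
```

```bash
python3 - <<'E'
from h import *
s=read_state();print(s['qpos'].round(3),s['eef_pos'],s['tool_rot'],s['force'],s['width'])
im,_=grab('side','side21');t,_=grab('top','top21')
cv2.imwrite('pics/c23.png',cv2.resize(im[190:370,220:460],None,fx=3,fy=3,interpolation=cv2.INTER_CUBIC))
E
```

```text
[-0.284  0.552  0.361  1.89  -0.279  0.748  0.238] [537.36857227  -3.77776838 164.40138078] [-3.13949959e+00 -3.39409739e-04  4.93081661e-03] [-0.4172614  -0.35906608  0.26509158] 50.23504563451931
```

View pics/c23.png

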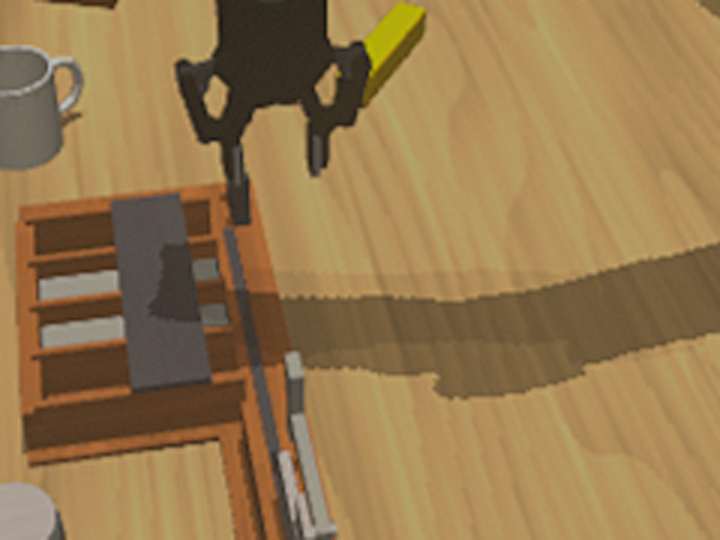

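View pics/top21.png

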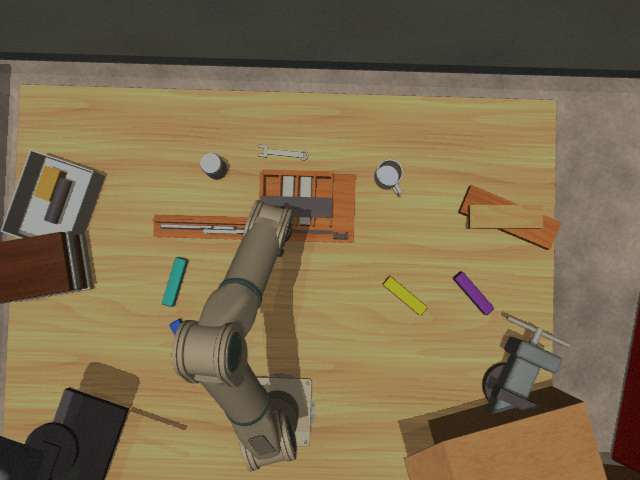

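Call:
{"fn": "play_rows", "kwargs": {"targets": [{"slide": [3,-42,0],"turn": [0,0,0],"hand": 50},{"slide": [3,-42,0],"turn": [0,0,0],"hand": 50},{"slide": [3,-40,0],"turn": [0,0,0],"hand": 50},{"slide": [0,0,20],"turn": [0,0,0],"hand": 50},{"slide": [0,0,0],"turn": [0,0,0],"hand": 50}]}}

```text
clock: 31.7
eef_pos: [545.5, 115.8, 143.5]
tool_rot: [3.14, 0.002, -0.001]
force: [-0.9, -0.2, -0.4]
width: 50.0
```

```bash
python3 - <<'E'
from h import *
s=read_state();print(s['eef_pos'],s['tool_rot'])
im,_=grab('side','side22')
cv2.imwrite('pics/c24.png',cv2.resize(im[220:400,220:460],None,fx=3,fy=3,interpolation=cv2.INTER_CUBIC))
for p in [(546,121,101),(546,109,118),(546,133,118)]: print((proj('side',p)-[220,220])*3)
E
```

```text
[545.52567675 115.82293121 143.5228372 ] [ 3.14019500e+00  2.38724138e-03 -6.15316849e-04]
[293.19244014 290.51598547]
[290.06734596 261.57706955]
[295.98915032 286.62276766]
```

View pics/c24.png

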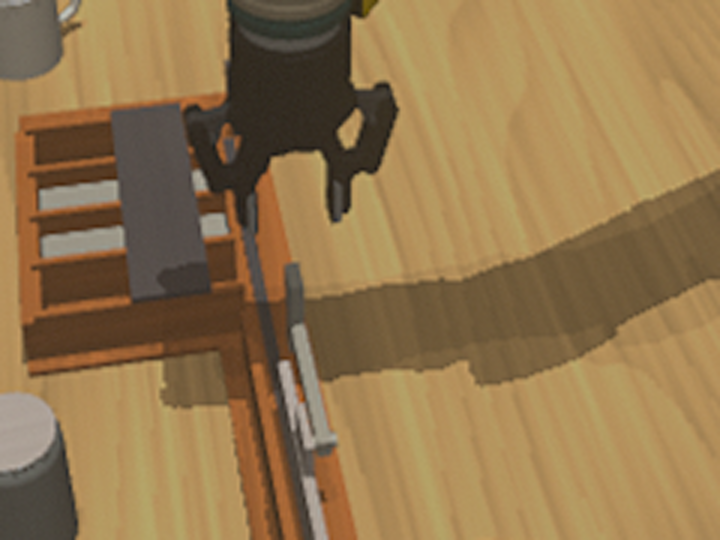

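Consistent with the tab at y≈121. Shift +5 in y, descend and grip.

Call:
{"fn": "play_rows", "kwargs": {"targets": [{"slide": [0.5,-5,20],"turn": [0,0,0],"hand": 50},{"slide": [0,0,20],"turn": [0,0,0],"hand": 50},{"slide": [0,0,18],"turn": [0,0,0],"hand": 50},{"slide": [0,0,0],"turn": [0,0,0],"hand": 50}]}}

```text
clock: 32.25
eef_pos: [546.7, 120.5, 86.3]
tool_rot: [3.141, 0.001, -0.002]
force: [-0.1, -0.4, 0.0]
width: 49.9
```

Call:
{"fn": "play_rows", "kwargs": {"targets": [{"slide": [0,0,0],"turn": [0,0,0],"hand": 30},{"slide": [0,0,0],"turn": [0,0,0],"hand": 15},{"slide": [0,0,0],"turn": [0,0,0],"hand": 0},{"slide": [0,0,0],"turn": [0,0,0],"hand": 0},{"slide": [0,0,0],"turn": [0,0,0],"hand": 0}]}}

```text
clock: 32.88
eef_pos: [546.0, 122.0, 87.5]
tool_rot: [-3.141, 0.002, 0.0]
force: [-4.0, -0.5, 6.9]
width: 7.9
```

Call:
{"fn": "play_rows", "kwargs": {"targets": [{"slide": [0,-1.5,-6],"turn": [0,0,0],"hand": 0},{"slide": [0,-2,-7],"turn": [0,0,0],"hand": 0},{"slide": [0,-3,-7],"turn": [0,0,0],"hand": 0},{"slide": [0,-4,-8],"turn": [0,0,0],"hand": 0},{"slide": [0,0,0],"turn": [0,0,0],"hand": 0}]}}

```text
clock: 33.5
eef_pos: [546.0, 133.1, 114.8]
tool_rot: [-3.141, 0.002, 0.002]
force: [-3.6, 1.7, -5.2]
width: 7.9
```

```bash
python3 - <<'E'
from h import *
s=read_state();print(s['eef_pos'],s['tool_rot'],s['force'],s['width'])
im,_=grab('side','side23')
cv2.imwrite('pics/c25.png',cv2.resize(im[220:400,220:460],None,fx=3,fy=3,interpolation=cv2.INTER_CUBIC))
E
```

```text
[545.98023961 133.13600704 114.78573624] [-3.14139214e+00  1.59375131e-03  1.69368085e-03] [-3.6397      1.66774983 -5.24215168] 7.9028708789104885
```

View pics/c25.png

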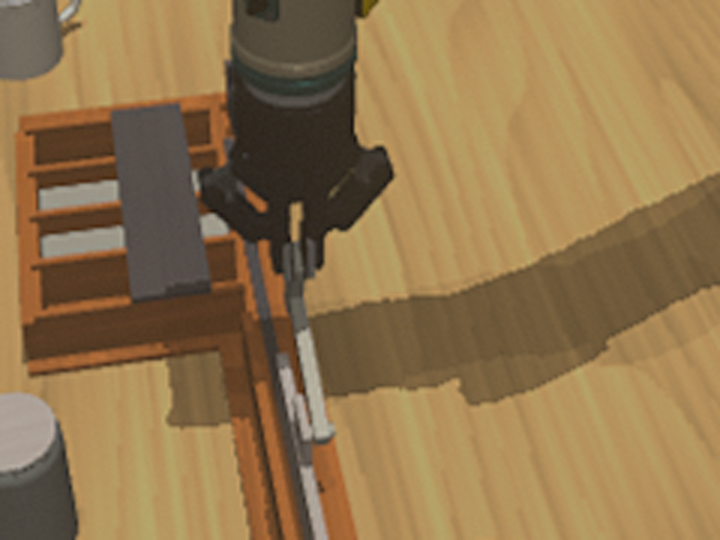

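Call:
{"fn": "play_rows", "kwargs": {"targets": [{"slide": [0,20,0],"turn": [0,0,0],"hand": 0},{"slide": [0,24,0],"turn": [0,0,0],"hand": 0},{"slide": [0,24,0],"turn": [0,0,0],"hand": 0},{"slide": [0,24,0],"turn": [0,0,0],"hand": 0},{"slide": [0,24,0],"turn": [0,0,0],"hand": 0}]}}

```text
clock: 34.17
eef_pos: [545.9, 15.6, 114.1]
tool_rot: [-3.141, 0.002, 0.0]
force: [-3.8, 2.2, -5.7]
width: 7.7
```

Call:
{"fn": "play_rows", "kwargs": {"targets": [{"slide": [0,24,0],"turn": [0,0,0],"hand": 0},{"slide": [0,24,0],"turn": [0,0,0],"hand": 0},{"slide": [0,24,0],"turn": [0,0,0],"hand": 0},{"slide": [0,24,0],"turn": [0,0,0],"hand": 0},{"slide": [0,10,0],"turn": [0,0,0],"hand": 0}]}}

```text
clock: 34.8
eef_pos: [545.9, -91.9, 114.3]
tool_rot: [3.141, 0.002, -0.002]
force: [-5.7, 1.5, -4.8]
width: 7.3
```

```bash
python3 - <<'E'
from h import *
s=read_state();print(s['eef_pos'],s['tool_rot'],s['force'],s['width'])
im,_=grab('side','side24')
cv2.imwrite('pics/c26.png',cv2.resize(im[190:340,220:420],None,fx=4,fy=4,interpolation=cv2.INTER_CUBIC))
E
```

```text
[545.87328674 -91.90981411 114.26261288] [ 3.14051300e+00  1.70371014e-03 -2.33013530e-03] [-5.65925638  1.52890986 -4.81044419] 7.264133193821196
```

View pics/c26.png

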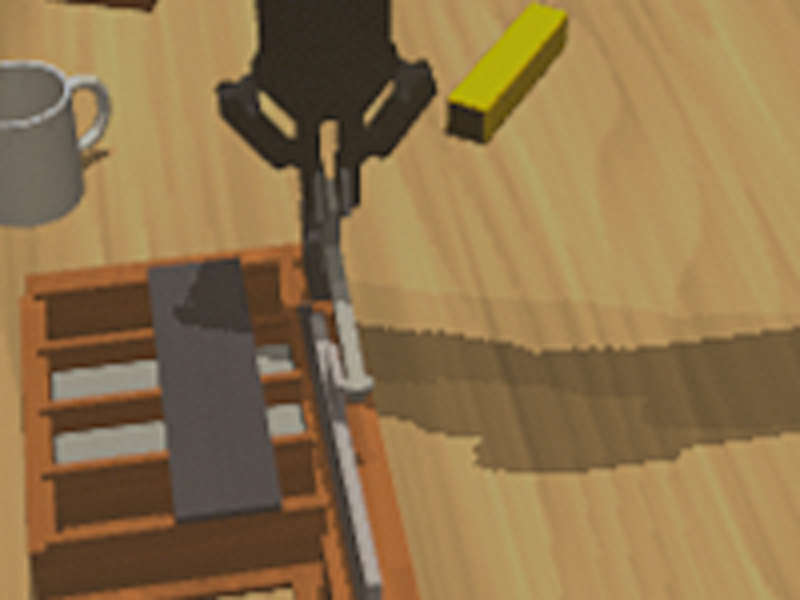

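Call:
{"fn": "play_rows", "kwargs": {"targets": [{"slide": [0,16,0],"turn": [0,0,0],"hand": 0},{"slide": [0,16,0],"turn": [0,0,0],"hand": 0},{"slide": [0,16,0],"turn": [0,0,0],"hand": 0},{"slide": [0,12,0],"turn": [0,0,0],"hand": 0},{"slide": [0,0,0],"turn": [0,0,0],"hand": 0}]}}

```text
clock: 35.48
eef_pos: [545.9, -151.0, 114.3]
tool_rot: [3.14, 0.002, -0.001]
force: [-6.7, -1.4, -2.8]
width: 7.9
```

Call:
{"fn": "play_rows", "kwargs": {"targets": [{"slide": [0,6,0],"turn": [0,0,0],"hand": 0},{"slide": [0,3,0],"turn": [0,0,0],"hand": 0},{"slide": [0,0,0],"turn": [0,0,0],"hand": 0}]}}

```text
clock: 35.85
eef_pos: [545.9, -158.1, 114.1]
tool_rot: [-3.141, 0.003, 0.001]
force: [-5.4, 1.4, -5.0]
width: 7.6
```

```bash
python3 - <<'E'
from h import *
s=read_state();print(s['eef_pos'],s['tool_rot'],s['force'],s['width'])
im,_=grab('side','side25')
cv2.imwrite('pics/c27.png',cv2.resize(im[180:300,240:400],None,fx=5,fy=5,interpolation=cv2.INTER_CUBIC))
E
```

```text
[ 545.85297734 -158.13637818  114.08966464] [-3.14127027e+00  2.51697480e-03  6.33396889e-04] [-5.36748375  1.40661203 -5.00969688] 7.64332126618966
```

View pics/c27.png

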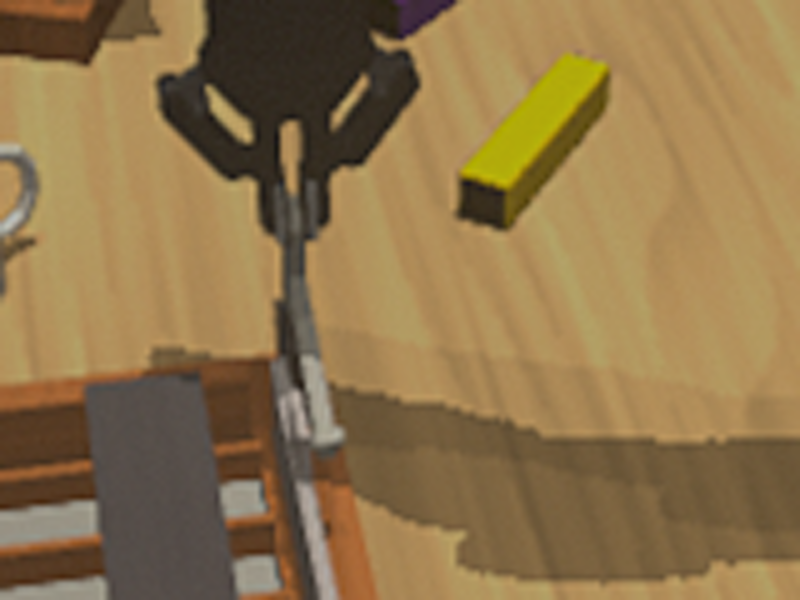

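Call:
{"fn": "play_rows", "kwargs": {"targets": [{"slide": [0,3,0],"turn": [0,0,0],"hand": 0},{"slide": [0,0,0],"turn": [0,0,0],"hand": 0}]}}

```text
clock: 36.15
eef_pos: [545.8, -158.6, 113.5]
tool_rot: [-3.138, 0.004, 0.002]
force: [-3.5, 4.5, -6.6]
width: 7.6
```

Call:
{"fn": "play_rows", "kwargs": {"targets": [{"slide": [0,2,0],"turn": [0,0,0],"hand": 0},{"slide": [0,0,0],"turn": [0,0,0],"hand": 0}]}}

```text
clock: 36.4
eef_pos: [545.8, -158.9, 113.1]
tool_rot: [-3.136, 0.004, 0.003]
force: [-4.7, 6.7, -7.9]
width: 7.6
```

Call:
{"fn": "play_rows", "kwargs": {"targets": [{"slide": [0,1.5,0],"turn": [0,0,0],"hand": 0},{"slide": [0,0,0],"turn": [0,0,0],"hand": 0}]}}

```text
clock: 36.65
eef_pos: [545.7, -159.1, 112.8]
tool_rot: [-3.135, 0.005, 0.004]
force: [-3.3, 9.1, -9.4]
width: 7.7
```

Gate at its shut stop. Next, lower the bar into the notch.

Call:
{"fn": "play_rows", "kwargs": {"targets": [{"slide": [0,2,7],"turn": [0,0,0],"hand": 0},{"slide": [0,2,7],"turn": [0,0,0],"hand": 0},{"slide": [0,3,7],"turn": [0,0,0],"hand": 0},{"slide": [0,2,5],"turn": [0,0,0],"hand": 0},{"slide": [0,0,0],"turn": [0,0,0],"hand": 0}]}}

```text
clock: 37.28
eef_pos: [545.9, -174.6, 88.8]
tool_rot: [3.141, 0.002, -0.001]
force: [-7.3, -1.3, 2.8]
width: 7.8
```

```bash
python3 - <<'E'
from h import *
s=read_state();print(s['eef_pos'],s['tool_rot'],s['force'],s['width'])
im,_=grab('side','side26')
cv2.imwrite('pics/c28.png',cv2.resize(im[180:300,240:400],None,fx=5,fy=5,interpolation=cv2.INTER_CUBIC))
E
```

```text
[ 545.93275398 -174.56806598   88.79286407] [ 3.14128441e+00  1.83661468e-03 -8.92675869e-04] [-7.33409145 -1.32021407  2.82972488] 7.835935854933208
```

View pics/c28.png

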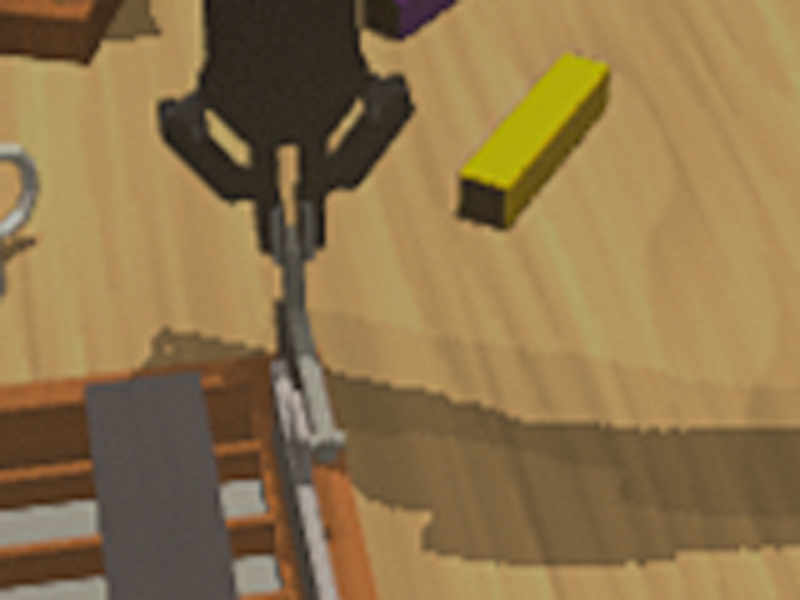

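Call:
{"fn": "play_rows", "kwargs": {"targets": [{"slide": [0,0,0],"turn": [0,0,0],"hand": 25},{"slide": [0,0,0],"turn": [0,0,0],"hand": 50},{"slide": [0,0,0],"turn": [0,0,0],"hand": 50},{"slide": [0,0,-30],"turn": [0,0,0],"hand": 50},{"slide": [0,0,-50],"turn": [0,0,0],"hand": 50}]}}

```text
clock: 37.95
eef_pos: [546.6, -173.4, 168.2]
tool_rot: [-3.141, 0.003, 0.001]
force: [1.1, -1.0, -0.0]
width: 50.4
```

Call:
{"fn": "play_rows", "kwargs": {"targets": [{"slide": [-30,0,-40],"turn": [0,0,0],"hand": 50},{"slide": [-40,-50,-20],"turn": [0,0,0],"hand": 50},{"slide": [-40,-60,0],"turn": [0,0,0],"hand": 50},{"slide": [0,-60,0],"turn": [0,0,0],"hand": 50},{"slide": [0,0,0],"turn": [0,0,0],"hand": 50}]}}

```text
clock: 38.58
eef_pos: [445.5, -9.9, 227.6]
tool_rot: [-3.139, -0.002, 0.01]
force: [0.4, -1.4, -0.5]
width: 49.7
```

```bash
python3 - <<'E'
from h import *
s=read_state();print(s['eef_pos'],s['tool_rot'],s['force'],s['width'])
im,_=grab('side','side27');t,D=grab('top','top27')
cv2.imwrite('pics/c29.png',cv2.resize(im[190:340,215:415],None,fx=4,fy=4,interpolation=cv2.INTER_CUBIC))
cv2.imwrite('pics/c30.png',cv2.resize(t[160:250,245:365],None,fx=6,fy=6,interpolation=cv2.INTER_CUBIC))
s0=cv2.imread('pics/side0.png')[190:340,215:415]
cv2.imwrite('pics/c31.png',cv2.resize(s0,None,fx=4,fy=4,interpolation=cv2.INTER_CUBIC))
E
```

```text
[445.53439801  -9.91034089 227.55813536] [-3.13893393e+00 -1.61636883e-03  1.01379184e-02] [ 0.36596818 -1.37113189 -0.5393592 ] 49.74364327781079
```

View pics/c29.png

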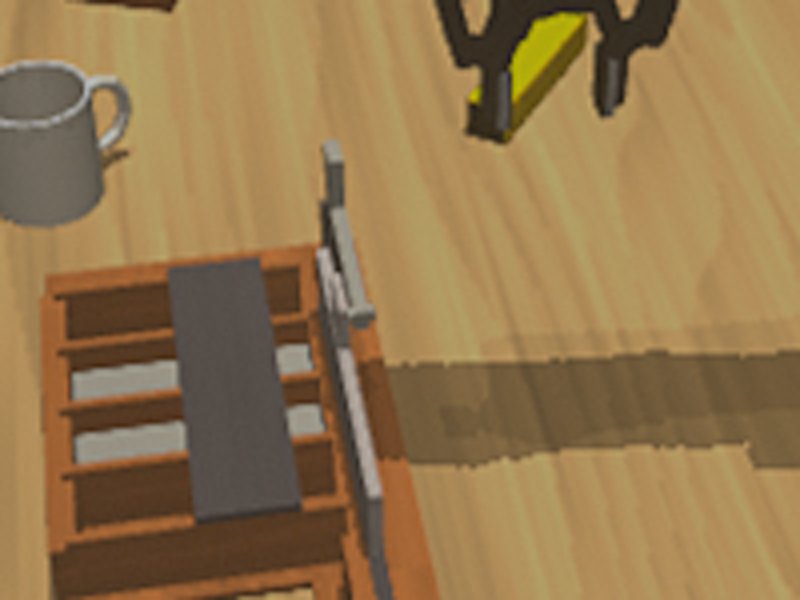

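View pics/c31.png

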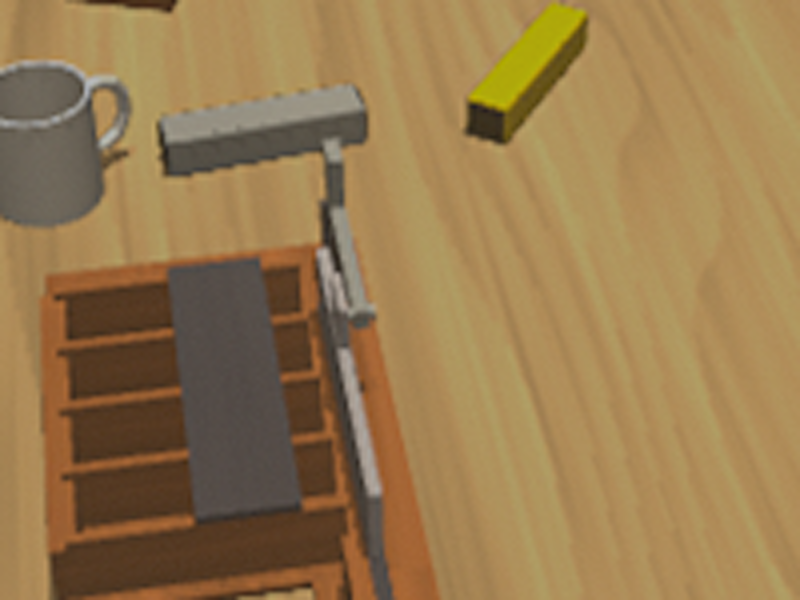

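View pics/top27.png

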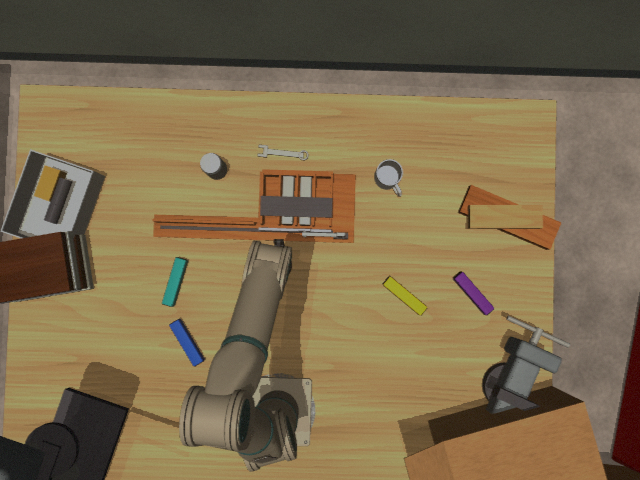

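The gate, latch and tab match the starting picture to the pixel (tab top at crop (333,145) in both). Both offcuts are still home in lanes 2 and 3, and the can, mug and wrench haven't moved. Handing in.

```bash
python3 -c "
from cell import *
print(finish_job())"
```

```text
the job is handed in; nothing more can be done
None
```

The job is done and handed in at about 38.6 s on the robot's clock; no verdict was given.

- **Gate opened:** I lifted the latch bar out of its notch and slid the gate about 296 mm open, worked out from where I released the tab.
- **Offcuts:** There were two grey offcuts on the bench. I slid them under the strip into lanes 3 and 2 and pushed them in until the force rose against the back stop. Both stopped at the same tool position, x = 565.8 mm.
- **Gate shut:** I slid the gate back to its stop and lowered the bar into the notch. The arm then withdrew clear, with no significant force on it.

**Last checks:** In the final side picture, the gate, bar and tab are in the same place as at the start, when it was latched. Both offcuts are still in their lanes, and the can, mug and wrench are where they started. I judged the gate and latch positions from the pictures and tool positions, because the state has no joint reading for them. No check failed or disagreed. I saw no knocked offcut or slackened grip.

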